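# Fit the port plate and gauge the sample chamber

### The job

Lower the port plate over the two pins of the sample chamber until it rests flush and let go of it; then push the collared gauge rod down the plate's sloping guide tube until its collar stops against the tube's mouth, and draw it fully out again. Finish while still holding the rod: level, still, touching nothing else, its tip over the middle of the white tile and about 15 cm above it, with the plate still flush on its pins. Leave the other things on the bench where they are.

Things in the scene. Friction and masses are not known exactly. Their poses are not given: they have to be found in the camera images.
- chamber: Fixed aluminium sample chamber, an open-topped trough 150 (x) x 100 (y) x 80 mm high, origin at the centre of its underside. The near wall (-x side, towards the robot) is 32 mm thick and carries two upright pins, 10 mm in diameter with tapered tops, standing 22 mm above the rim. Yaw within 0.25 rad.
- pin0 (a point): Top of the pin at x = -58, y = -32 mm in the chamber's frame, 102 mm above the bench.
- pin1 (a point): Top of the pin at x = -58, y = +32 mm in the chamber's frame, 102 mm above the bench.
- plate: Loose steel port plate, 150 (x) x 100 (y) x 8 mm, about 0.7 kg, flat on the bench, origin at the centre of its underside. Two round 12 mm holes near its -x edge take the pins. Seated, its origin is 80 mm above the chamber's, x and y axes the same (it fits one way round). On top: two cheeks and, between them, a round guide tube (26 mm outside, 14 mm bore) rising towards +x at 35 degrees.
- cheeks (a point): Grip point of the plate, between the two upright parallel cheeks, at x = y = 0, 32 mm above the underside: their flat outer faces stand 30 mm apart (y = -15 and +15 mm), x from -25 to +35 mm, top 38 mm above the underside. Grip across y from above. The tube between them tops out 54 mm above the underside.
- hole0 (a point): Mouth of the plate's hole for pin0: x = -58, y = -32 mm, on the plate's top face (8 mm above the underside).
- hole1 (a point): Mouth of the plate's hole for pin1: x = -58, y = +32 mm, on the plate's top face.
- mouth (a point): Centre of the guide tube's upper end face (flat, square to the tube), in the plate's frame at x = +49.4, y = 0, z = +43 mm. Own axes: x points out of the tube along its axis (35 degrees above level), y is the plate's y. The bore is straight and clear for more than 100 mm along -x, through the plate into the chamber.
- rod: Loose gauge rod, about 0.14 kg: steel, 10 mm diameter, dark rings, a collar (26 mm across, 8 mm thick) and a black handle 14 wide (y) x 18 high (z), x from -25 to +45 mm. Origin on the axis, 50 mm from the collar's stop face: grip there across y from above. x runs from tip (tapered 6 mm) to handle. Starts level, axis 45 mm up, on the cradle, tip roughly towards the robot (yaw within 0.35 rad).
- tip (a point): Tip of the rod, at x = -150 mm in the rod's frame.
- stop (a point): Centre of the collar's stop face (facing the tip), at x = -50 mm in the rod's frame; it meets mouth when fully in.
- cradle: Fixed white plastic cradle for the rod: base 180 x 60 x 6 mm and two notched supports, 10 mm thick, under the rod at x = -110 and +35 mm (notch sides rise up to 8 mm beside it, none near the grip). Origin on the bench under the rod's origin. Cradle and plate may be on either side of the chamber.
- tile: Fixed white ceramic tile, 100 x 100 x 8 mm, lying on the bench beyond the chamber; origin at the centre of its underside.
- jar: Amber jar, 44 mm across and 60 mm high. Leave it alone.
- wrench: Wrench lying at the left side. Leave it alone.
- driver: Screwdriver lying at the right side. Leave it alone.
- flange: Steel flange ring, 70 mm across and 12 mm high. Leave it alone.
- beaker: Clear plastic beaker, 60 mm across and 70 mm high, near the robot on the left. Leave it alone.
- weight: Brass block 50 x 35 x 25 mm, near the robot on the right. Leave it alone.
- seal: Black rubber ring, 56 mm across and 12 mm high, beyond the tile. Leave it alone.
Mind the look-alikes: they are no part of the job. Of the things that look like the rod, the largest one is meant.

How it is judged:
On the way, in this order (a step that is already met when the one before it is completed fails the run):
1. the plate rests flush on the chamber, over both pins, and has been let go (z of plate in the frame of chamber between 0.0775 and 0.0825 m and horizontal distance between hole0 and pin0 below 0.004 m and horizontal distance between hole1 and pin1 below 0.004 m and angle between plate's own z axis and vertical below 0.03 rad and contact force between the fingers and plate below 0.2 N), for 0.2 s.
2. the rod is in the guide tube with its collar against the mouth, the plate still flush (z of plate in the frame of chamber between 0.0775 and 0.0825 m and horizontal distance between hole0 and pin0 below 0.004 m and horizontal distance between hole1 and pin1 below 0.004 m and angle between plate's own z axis and vertical below 0.03 rad and x of stop in the frame of mouth between -0.003 and 0.0025 m and distance between stop and mouth below 0.0045 m and angle between the x axis of rod and the x axis of mouth, either way round below 0.12 rad and contact force between rod and plate above 0.3 N), for 0.05 s.
3. the rod is drawn fully out of the tube (x of tip in the frame of mouth above 0.005 m), for 0.05 s.
At the end, for the whole second after the job is handed in: Gripper holds the rod level (0.1 rad) and still, tip within 35 mm of the tile centre seen from above and 100 to 220 mm above the tile underside, touching no plate, chamber, cradle or tile; plate flush on the chamber (2.5 mm, holes within 4 mm of pins, tilt < 0.03 rad) (z of plate in the frame of chamber between 0.0775 and 0.0825 m and horizontal distance between hole0 and pin0 below 0.004 m and horizontal distance between hole1 and pin1 below 0.004 m and angle between plate's own z axis and vertical below 0.03 rad and angle between rod's own x axis and vertical between 1.4708 and 1.6708 rad and z of tip in the frame of tile between 0.1 and 0.22 m and horizontal distance between tip and tile below 0.035 m and linear speed of rod below 0.03 m/s and angular speed of rod below 0.2 rad/s and contact force between the fingers and rod above 2 N and contact force between rod and plate below 0.2 N and contact force between rod and chamber below 0.2 N and contact force between rod and cradle below 0.2 N and contact force between rod and tile below 0.2 N); the arm keeps its last pose, push and grip.
It fails at once if another thing on the bench was moved by more than 30 mm (distance of any of jar, wrench, driver, flange, beaker, weight, seal from where it was at the start of the episode above 0.03 m).
It also fails if it takes over 67 s, if anything falls off the work surface, if the arm or the gripper's body presses on something with over 40 N, if the wrist force passes 120 N, or if a joint passes its speed limit or range.

### The arm

A 6-joint arm with a two-finger parallel gripper is mounted at the origin on the work surface. World frame = base frame: x ahead of the robot, y to its left, z up, the work surface at z = 0. Lengths are in m, angles in rad, forces in N, time in s.
With the tool pointing down it reaches from about 0.225 to 0.875 m from the base axis. Payload 3.4 kg.
Tool frame: the origin (TCP) lies on the centre line of the jaws, within the pads' length; the fingertips stand 17 mm ahead of it and the grasp point (between the pads) lies 2 mm behind it (manip.finger_overhang is the distance from the TCP to the fingertips, in m); y points along the fingers, x is the direction in which the jaws open and shut, and the axes are right-handed (so a half turn about y gives the same grasp; the last joint's range is limited). The gripper opens to 85 mm and grips with 20 to 120 N. Pads are 22 mm wide; open, the fingers measure 114 mm over their backs; the gripper's body (76 mm by 85 mm) begins 54 mm behind the grasp point. The pads swing forward as they close: fully open they stand 13 mm farther back than shut.
Start: joints at [-1.24, 0.276, 1.505, -0, 1.361, -0.121], TCP at [0.251, -0.517, 0.248] pointing down, gripper open.
Joint ranges: [-2.89, 2.89], [-0.75, 2.08], [0.22, 2.7], [-1.18, 4.32], [0.11, 2.71], [-2.7, 2.7]. Speed limits (rad/s): [2.57, 2.57, 3.14, 3.14, 3.14, 3.14].

### API

Orientations are given as a unit quaternion [w, x, y, z].
In Python, from rig import manip gives the robot as it stands.
- The arm moves only by the tool arm_command, never from a script. Its argument "commands" is a list of rows, each a list of 3 entries, a list of its own where there are three numbers: the finger opening in cm, from 0 to 8.54, then the shift along the world's x, y, z in cm, then the turn about the world's z in rad. A call has 1 to 12 rows; each row shifts and turns the commanded pose from where the row before left it; what a row does not reach is not made up. A row lasts 1/10 s, in which the tool goes at most 50 mm and 8.59 degrees, less where a joint would pass 70% of its speed; a pose out of reach is approached as far as the arm can. A call with a gripper value outside its range is refused whole. The fingers move at their own pace and stop on an object; "grip_force" is the grip in N (left out, the last holds). Time passes only in rows, so rows that do not move let the fingers close. It gives the time, the measured TCP pose, the force and the opening at its end, in the units of the state.
- manip.get_state(): the state, without advancing time (a new reading comes with each control period).
- manip.get_image(name): name is "scene" or "top"; returns a dict with "pixels" (400x640x3 uint8, red, green, blue), "range_z" (400x640 float32, m along the optical axis (not along the pixel's ray), 0 where there is no reading), "intrinsics" (3x3 intrinsics, pixels), "R" (3x3) and "t" (3): a world point X has camera coordinates R X + t. Camera axes: x right, y down, z forward; pixel columns grow to the right and rows downward; lengths in m; the calibration is good to about 2 mm. A picture is of the moment at which its call begins.
- manip.sign_off(): hands the job in, once; it reports no verdict.
The state is a dict: "clock": time; "qpos": joint angles; "qd": joint speeds; "effort": joint torques, N m; "position": TCP position; "ee_rot": TCP orientation; "contact_force": force on the tool from outside, world axes, zero at the start; "moment": the same for the moment, N m; "width": finger opening in m.
Only numpy, scipy, OpenCV 4.12 (cv2) and the standard library are available. Lean on these libraries where they do the work, as an engineer would, in place of code of your own. Each camera call takes 0.05 s, during which the arm holds its last target.

## Working session

There is one attempt and no reset: what is moved stays moved. The work goes in short steps, Python scripts to look and compute and a tool call to move; the robot and the scene stay as the last step left them, time stands still between calls to the robot, and variables do not carry over. Pictures are saved under pics/ and viewed, and the job is handed in when it is done.

Besides the shell and the picture viewer there is one more tool, called after ">>>" as name([rows], argument=value, ...), one row to a line, values as JSON. arm_command: Moves the arm, as the interface text tells. Its arguments: {"type":"object","properties":{"commands":{"type":"array"},"grip_force":{"type":"number"}},"required":["commands"]}

```bash
mkdir -p pics; ls
cat > h.py <<'E'
import numpy as np, cv2, pickle
from rig import manip
def snap(tag):
    out={}
    for n in ("scene","top"):
        im=manip.get_image(n); out[n]=im
        cv2.imwrite(f"pics/{tag}_{n}.png",cv2.cvtColor(im["pixels"],cv2.COLOR_RGB2BGR))
    pickle.dump(out,open(f"{tag}.pkl","wb")); return out
def load(tag): return pickle.load(open(f"{tag}.pkl","rb"))
def cam(im): return np.array(im["intrinsics"]),np.array(im["R"]),np.array(im["t"])
def ray(im,u,v,z):
    K,R,t=cam(im); C=-R.T@t; d=R.T@np.linalg.inv(K)@np.array([u,v,1.]); return C+d*(z-C[2])/d[2]
def proj(im,X):
    K,R,t=cam(im); p=K@(R@np.array(X,float)+t); return p[:2]/p[2]
def cloud(im):
    K,R,t=cam(im); Z=im["range_z"]; v,u=np.mgrid[:Z.shape[0],:Z.shape[1]]
    P=np.stack([(u-K[0,2])/K[0,0]*Z,(v-K[1,2])/K[1,1]*Z,Z],-1); P=(P-t)@R; P[Z==0]=np.nan; return P
def crop(im,x0,y0,x1,y1,name,s=None):
    a=im["pixels"][y0:y1,x0:x1]; s=s or min(800/(x1-x0),600/(y1-y0))
    a=cv2.resize(a,None,fx=s,fy=s,interpolation=cv2.INTER_CUBIC); cv2.imwrite(f"pics/{name}.png",cv2.cvtColor(a,cv2.COLOR_RGB2BGR))
E
python3 - <<'E'
from h import *
o=snap("a")
for n in o: K,R,t=cam(o[n]); print(n,K.round(1).tolist(),(-R.T@t).round(3),R[2].round(3))
print(manip.get_state()); print(getattr(manip,'finger_overhang',None),[a for a in dir(manip) if a[0]!='_'])
E
```

```text
pics
scene [[426.7, 0.0, 318.2], [0.0, 426.7, 200.2], [0.0, 0.0, 1.0]] [ 1.415 -0.112  0.913] [-0.714  0.083 -0.695]
top [[381.4, 0.0, 319.9], [0.0, 381.4, 203.8], [0.0, 0.0, 1.0]] [ 0.333 -0.002  1.201] [ 0.181 -0.015 -0.983]
{'clock': 0.1, 'qpos': array([-1.23997270e+00,  2.76518706e-01,  1.50605698e+00, -2.44049603e-05,
        1.36068985e+00, -1.21016678e-01]), 'qd': array([ 0.00119607, -0.0015233 , -0.00230247, -0.00125066,  0.00028033,
        0.00041795]), 'effort': array([ 1.45869770e-03, -4.17700410e+01, -2.46404654e+01, -1.56608808e-04,
        5.82120076e-03,  1.71531372e-05]), 'position': array([ 0.25088405, -0.51686196,  0.24751352]), 'ee_rot': array([ 0.59966213, -0.59893099,  0.37575595, -0.3748259 ]), 'contact_force': array([-0.45207803, -0.18444213,  0.3590684 ]), 'moment': array([ 0.01341797, -0.01303479, -0.03050092]), 'width': 0.08549986137626196}
0.017 ['MotionError', 'finger_overhang', 'get_image', 'get_state', 'sign_off']
```

View pics/a_scene.png

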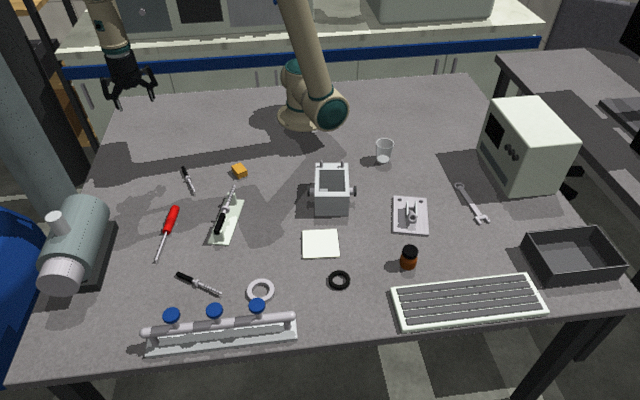

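View pics/a_top.png

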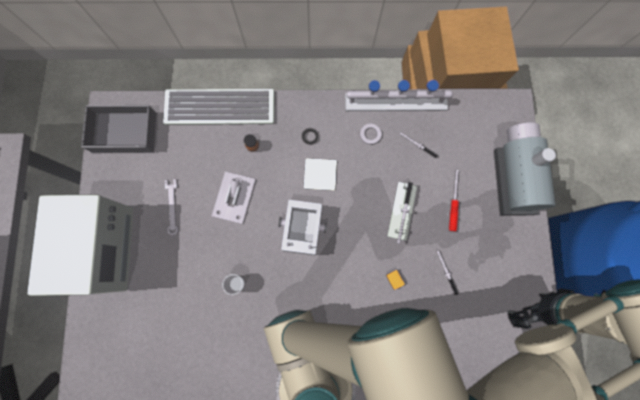

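Run:
```python
from h import *
o=load("a")
crop(o["top"],370,160,450,250,"c1"); crop(o["top"],195,150,345,270,"c2")
crop(o["scene"],140,150,290,300,"c3"); crop(o["scene"],280,140,450,290,"c4")
```

```text
(no output)
```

View pics/c1.png

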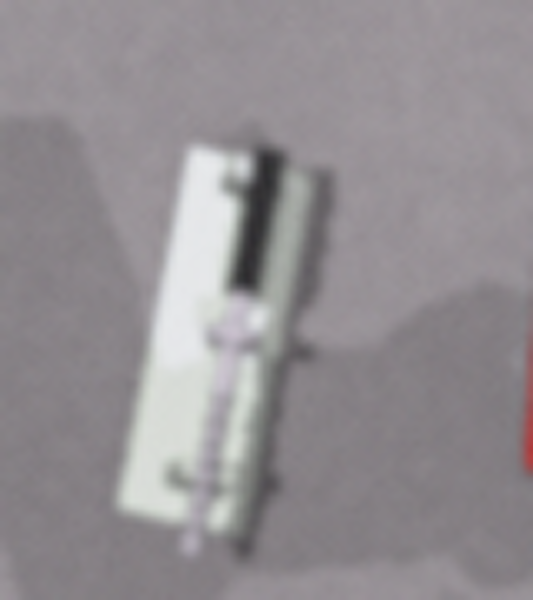

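View pics/c2.png

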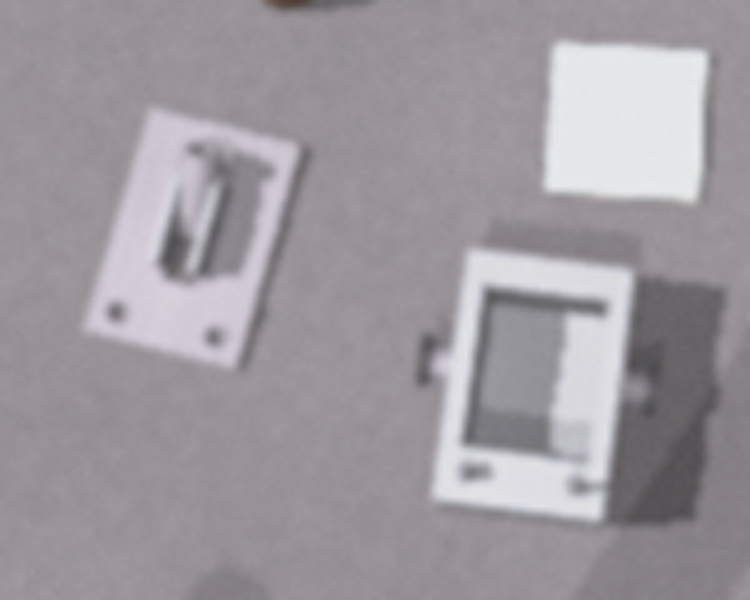

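View pics/c3.png

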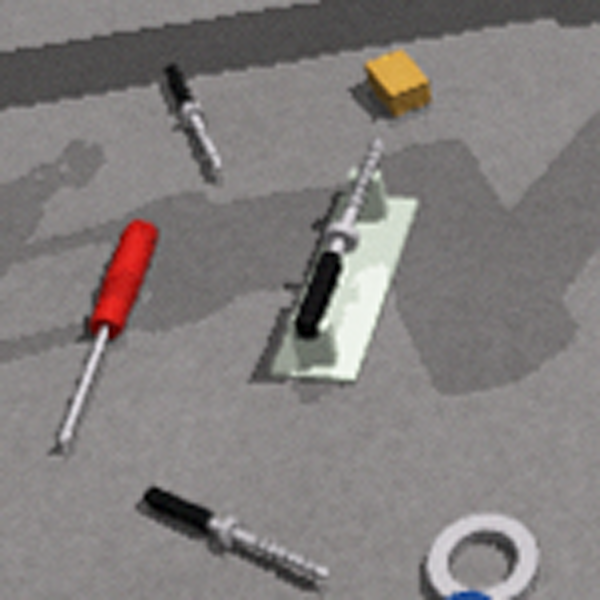

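View pics/c4.png

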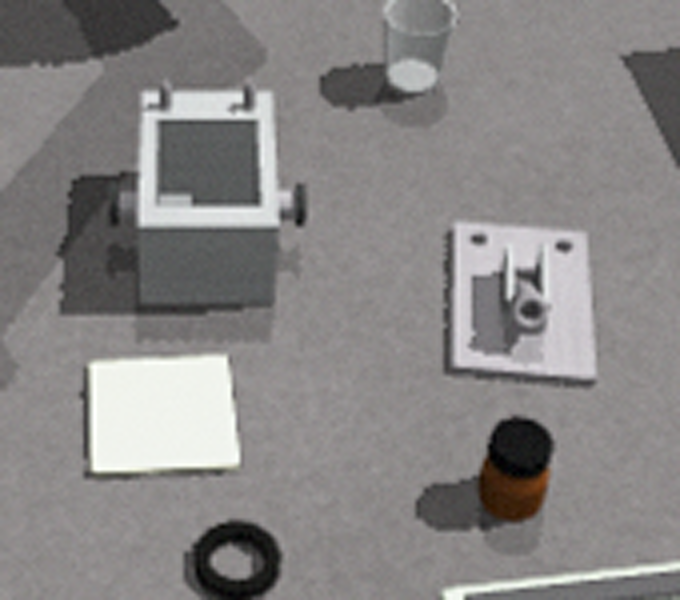

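The rod candidates are at top-view pixels (403,210) on the white cradle, (420,145) and (447,270). The last two are shorter and lie loose on the bench. I choose the one on the cradle, and the crops confirm it.

Run:
```python
from h import *
o=load("a")
regs={"top":{"plate":(205,165,262,228,.004,.013),"chamber":(275,192,330,258,.076,.085),"tile":(298,153,342,194,.004,.013),"cradle":(380,170,425,250,.003,.010)},
"scene":{"plate":(385,190,435,240,.004,.013),"chamber":(308,155,360,220,.076,.085),"tile":(295,222,345,265,.004,.013),"cradle":(200,190,250,250,.003,.010)}}
for n in regs:
  im=o[n]; P=cloud(im); hsv=cv2.cvtColor(im["pixels"],cv2.COLOR_RGB2HSV)
  b=P[150:260,150:200] if n=="top" else P[220:260,445:480]; print(n,"bench z",np.nanmedian(b[...,2]),np.nanstd(b[...,2]))
  for k,(x0,y0,x1,y1,za,zb) in regs[n].items():
    Q=P[y0:y1,x0:x1]; m=((Q[...,2]>za)&(Q[...,2]<zb)).astype(np.uint8)
    nc,l,s,c=cv2.connectedComponentsWithStats(m,connectivity=4); i=1+np.argmax(s[1:,4]); mm=l==i
    X=Q[mm]; r=cv2.minAreaRect((X[:,:2]*1000).astype(np.float32)); print(n,k,mm.sum(),"z",np.median(X[:,2]).round(4),r)
```

```text
top bench z 4.338374796103087e-05 0.002955368629381926
top plate 1106 z 0.0079 ((578.974365234375, 256.42041015625), (106.15461730957031, 155.9738006591797), 75.98167419433594)
top chamber 821 z 0.08 ((473.19287109375, 36.93400955200195), (99.94127655029297, 150.260009765625), 82.05200958251953)
top tile 870 z 0.0081 ((651.1283569335938, -20.332279205322266), (101.71172332763672, 100.39531707763672), 87.29268646240234)
top cradle 442 z 0.006 ((533.4016723632812, -266.3505859375), (36.08993148803711, 179.4270782470703), 75.50213623046875)
scene bench z -0.0007288239419109108 0.0018284197731695676
scene plate 1036 z 0.0073 ((580.4586791992188, 256.6318359375), (100.38162231445312, 154.55853271484375), 75.32996368408203)
scene chamber 576 z 0.0791 ((474.03118896484375, 37.9212532043457), (99.88455200195312, 155.78590393066406), 81.73016357421875)
scene tile 966 z 0.007 ((654.0061645507812, -20.136394500732422), (99.9441146850586, 103.52640533447266), 85.60948944091797)
scene cradle 473 z 0.0052 ((531.9324340820312, -278.6205139160156), (59.60554885864258, 181.07406616210938), 74.27506256103516)
```

Run:
```python
from h import *
o=load("a")
def rot(a): c,s=np.cos(a),np.sin(a); return np.array([[c,-s],[s,c]])
# contour based rects
def rect(im,roi,z,lo,hi=256):
    x0,y0,x1,y1=roi; g=cv2.cvtColor(im["pixels"],cv2.COLOR_RGB2GRAY)[y0:y1,x0:x1]
    g=cv2.resize(g,None,fx=8,fy=8,interpolation=cv2.INTER_CUBIC); m=((g>=lo)&(g<hi)).astype(np.uint8)
    m=cv2.morphologyEx(m,cv2.MORPH_CLOSE,np.ones((5,5))); m=cv2.morphologyEx(m,cv2.MORPH_OPEN,np.ones((9,9)))
    cs,_=cv2.findContours(m,cv2.RETR_EXTERNAL,cv2.CHAIN_APPROX_NONE); c=max(cs,key=cv2.contourArea).reshape(-1,2)
    p=np.array([ray(im,x0+(a+.5)/8-.5,y0+(b+.5)/8-.5,z)[:2]*1000 for a,b in c],np.float32); return cv2.minAreaRect(p)
g=cv2.cvtColor(o["top"]["pixels"],cv2.COLOR_RGB2GRAY); print("grey plate",g[215,235],"bench",g[200,200],"tile",g[170,320],"rim",g[205,300])
for lo in(150,160,170): print("plate",lo,rect(o["top"],(205,165,262,228),.008,lo),"\n scene",rect(o["scene"],(385,190,435,240),.008,lo))
for lo in(180,200): print("tile",rect(o["top"],(298,153,342,194),.008,lo),"cham",rect(o["top"],(275,192,330,258),.08,lo))
# holes
for n,roi in(("top",(205,165,262,228)),("scene",(385,190,435,240))):
    im=o[n]; x0,y0,x1,y1=roi; g=cv2.cvtColor(im["pixels"],cv2.COLOR_RGB2GRAY)[y0:y1,x0:x1]; g=cv2.resize(g,None,fx=8,fy=8,interpolation=cv2.INTER_CUBIC)
    nc,l,s,c=cv2.connectedComponentsWithStats((g<125).astype(np.uint8))
    for i in range(1,nc):
        if 300<s[i,4]<4000: u,v=(c[i]+.5)/8-.5; print(n,"dark",s[i,4],(u+x0,v+y0),(ray(im,u+x0,v+y0,.006)*1000).round(1))
    P=cloud(im)
    # high points
    for nm,zr,reg in(("pins",(.09,.106),((275,192,330,258) if n=="top" else (308,155,360,220))),("cheek/tube",(.034,.06),roi)):
        a,b,c2,d=reg; Q=P[b:d,a:c2].reshape(-1,3); Q=Q[(Q[:,2]>zr[0])&(Q[:,2]<zr[1])]; 
        if len(Q): print(n,nm,len(Q),cv2.minAreaRect((Q[:,:2]*1000).astype(np.float32)), (Q[:,:].round(3)).tolist() if len(Q)<15 else "")
```

```text
grey plate 200 bench 151 tile 229 rim 220
plate 150 ((581.6072998046875, 256.6558837890625), (208.9237060546875, 183.2021484375), 0.8772925734519958) 
 scene ((577.7655029296875, 257.32806396484375), (102.96007537841797, 154.13072204589844), 75.46692657470703)
plate 160 ((577.5328979492188, 256.3985900878906), (103.96646881103516, 155.54136657714844), 75.38194274902344) 
 scene ((578.1954345703125, 257.2251892089844), (101.2586898803711, 152.40225219726562), 75.54132080078125)
plate 170 ((577.4837036132812, 255.8328399658203), (101.29793548583984, 151.9066925048828), 75.19532775878906) 
 scene ((578.6030883789062, 257.31268310546875), (99.8071517944336, 150.8693389892578), 75.65890502929688)
tile ((651.0175170898438, -21.145816802978516), (102.69395446777344, 103.53510284423828), 85.80382537841797) cham ((472.923828125, 40.06120681762695), (108.74470520019531, 151.21031188964844), 81.81080627441406)
tile ((650.9093017578125, -21.44357681274414), (99.90328216552734, 100.3239517211914), 86.03080749511719) cham ((472.8479919433594, 39.034759521484375), (104.03213500976562, 148.111846923
[... 492 characters left out ...]
75), (31.20491600036621, 78.45216369628906), 75.94689178466797) 
scene dark 431 (np.float64(399.1883700696056), np.float64(199.34846287703016)) [513.5 241.4   6. ]
scene dark 459 (np.float64(420.4306917211329), np.float64(201.15019063180827)) [529.9 303.2   6. ]
scene dark 1568 (np.float64(412.40728635204084), np.float64(208.77678571428572)) [558.4 269.9   6. ]
scene dark 1568 (np.float64(412.45926339285717), np.float64(217.0216836734694)) [591.4 260.5   6. ]
scene pins 21 ((418.5511169433594, 45.40058135986328), (69.92234802246094, 9.068350791931152), 79.30195617675781) 
scene cheek/tube 117 ((594.7906494140625, 253.42636108398438), (29.030506134033203, 81.05024719238281), 74.0233154296875)
```

```bash
cat >> h.py <<'E'
from scipy.spatial.transform import Rotation as Ro
def tool():
    s=manip.get_state(); R=Ro.from_quat(s["ee_rot"][[1,2,3,0]]).as_matrix(); 
    print("t",round(s["clock"],2),"p",(s["position"]*1000).round(1),"jaw yaw",np.arctan2(R[1,0],R[0,0]).round(4),"q",s["qpos"].round(2),"F",s["contact_force"].round(2),"M",s["moment"].round(3),"w",round(s["width"]*1000,2)); return s,R
E
python3 - <<'E'
from h import *
s,R=tool(); print(R.round(3))
E
```

```text
t 0.1 p [ 250.9 -516.9  247.5] jaw yaw -1.119 q [-1.24  0.28  1.51 -0.    1.36 -0.12] F [-0.45 -0.18  0.36] M [ 0.013 -0.013 -0.031] w 85.5
[[ 0.437 -0.001  0.9  ]
 [-0.9    0.002  0.437]
 [-0.002 -1.     0.   ]]
```

>>> arm_command([
  [8.5, [1.82, 4.3, 0], 0.135],
  [8.5, [1.82, 4.3, 0], 0.135],
  [8.5, [1.82, 4.3, 0], 0.135],
  [8.5, [1.82, 4.3, 0], 0.135],
  [8.5, [1.82, 4.3, 0], 0.135],
  [8.5, [1.82, 4.3, 0], 0.135],
  [8.5, [1.82, 4.3, 0], 0.135],
  [8.5, [1.82, 4.3, 0], 0.135],
  [8.5, [1.82, 4.3, 0], 0.135],
  [8.5, [1.82, 4.3, 0], 0.135],
  [8.5, [1.82, 4.3, 0], 0.135],
  [8.5, [1.82, 4.3, 0], 0.135],
])

```text
clock: 1.3
position: [0.4696, 0.0006, 0.2482]
ee_rot: [-0.684, 0.685, 0.177, -0.177]
contact_force: [0.5, -0.7, 0.4]
width: 0.085
```

>>> arm_command([
  [8.5, [1.82, 4.3, 0], 0.135],
  [8.5, [1.82, 4.3, 0], 0.135],
  [8.5, [1.82, 4.3, 0], 0.135],
  [8.5, [1.82, 4.3, 0], 0.135],
  [8.5, [1.82, 4.3, 0], 0.135],
  [8.5, [1.82, 4.3, 0], 0.135],
  [8.5, [0, 0, 0], 0],
])

```text
clock: 2.0
position: [0.5801, 0.262, 0.2467]
ee_rot: [0.56, -0.558, -0.433, 0.432]
contact_force: [-0.7, -0.3, -0.2]
width: 0.0848
```

```bash
python3 -c "
from h import *
tool()"
```

```text
t 2.0 p [580.1 262.  246.7] jaw yaw 1.3172 q [ 0.31  0.37  1.37  0.    1.4  -1.  ] F [-0.69 -0.3  -0.22] M [-0.067 -0.027 -0.007] w 84.85
```

>>> arm_command([
  [8.5, [-0.2, -0.5, -4], 0],
  [8.5, [0, 0, -4.5], 0],
  [8.5, [0, 0, -4.5], 0],
  [8.5, [0, 0, -4], 0],
  [8.5, [0, 0, -2.5], 0],
  [8.5, [0, 0, -1.5], 0],
  [8.5, [0, 0, -0.5], 0],
  [8.5, [0, 0, 0], 0],
])

```text
clock: 2.8
position: [0.576, 0.251, 0.0327]
ee_rot: [0.561, -0.561, -0.43, 0.431]
contact_force: [0.9, 0.2, -0.0]
width: 0.0853
```

```bash
python3 -c "
from h import *
tool(); o=snap('b'); crop(o['top'],195,150,345,270,'b1'); crop(o['scene'],340,140,470,260,'b2')"
```

```text
t 2.8 p [576.  251.   32.7] jaw yaw 1.3102 q [ 0.3   0.54  1.67 -0.    0.94 -1.01] F [ 0.89  0.22 -0.02] M [0.015 0.008 0.023] w 85.29
```

View pics/b2.png

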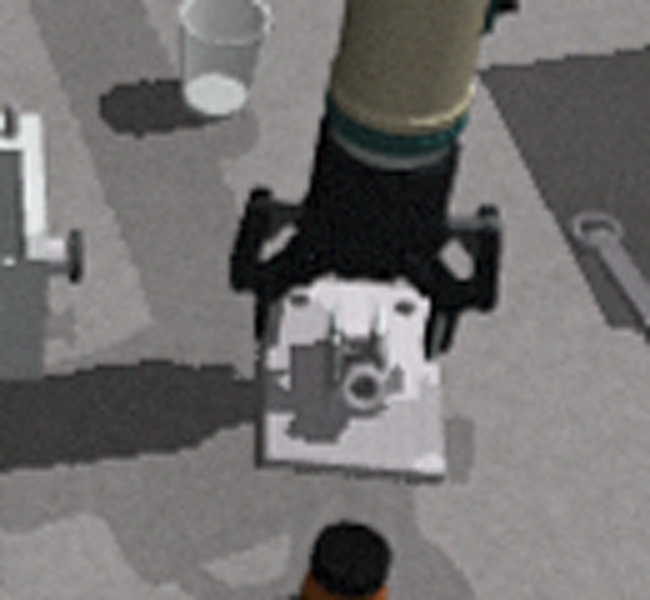

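>>> arm_command([
  [8.5, [0.15, 0.5, -0.1], 0.008],
  [8.5, [0, 0, 0], 0],
  [2.5, [0, 0, 0], 0],
  [2.5, [0, 0, 0], 0],
  [2.5, [0, 0, 0], 0],
  [2.5, [0, 0, 0], 0],
  [2.5, [0, 0, 0], 0],
  [2.5, [0, 0, 0], 0],
], grip_force=100)

```text
clock: 3.7
position: [0.5781, 0.2561, 0.0329]
ee_rot: [-0.559, 0.559, 0.433, -0.434]
contact_force: [-1.6, -2.6, 5.7]
width: 0.0283
```

```bash
python3 -c "
from h import *
tool()"
```

```text
t 3.7 p [578.1 256.1  32.9] jaw yaw 1.3193 q [ 0.31  0.54  1.66 -0.    0.94 -1.01] F [-1.57 -2.64  5.74] M [-0.581  0.265  0.012] w 28.32
```

>>> arm_command([
  [2.5, [0, 0, 1], 0],
  [2.5, [0, 0, 3], 0],
  [2.5, [0, 0, 4], 0],
  [2.5, [0, 0, 4], 0],
  [2.5, [0, 0, 2], 0],
  [2.5, [-0.5, -1.5, 0], 0.01],
  [2.5, [-1.5, -3, 0], 0.02],
  [2.5, [-2, -4, 0], 0.02],
  [2.5, [-2, -4, 0], 0.02],
  [2.5, [-2, -4, 0], 0.02],
  [2.5, [-1.5, -3, 0], 0.01],
  [2.5, [-0.7, -1.5, 0], 0.01],
], grip_force=100)

```text
clock: 4.9
position: [0.4726, 0.0447, 0.1711]
ee_rot: [0.536, -0.533, -0.462, 0.464]
contact_force: [-0.2, -0.5, -8.4]
width: 0.0282
```

>>> arm_command([
  [2.5, [-0.3, -0.9, 0], 0],
  [2.5, [0, 0, 0], 0],
  [2.5, [0, 0, 0], 0],
])

```text
clock: 5.2
position: [0.4736, 0.0384, 0.1721]
ee_rot: [0.535, -0.534, -0.464, 0.463]
contact_force: [0.6, -0.4, -7.8]
width: 0.0279
```

```bash
python3 -c "
from h import *
tool(); o=snap('d'); crop(o['top'],235,150,365,270,'d1'); crop(o['scene'],270,120,400,230,'d2')"
```

```text
t 5.2 p [473.6  38.4 172.1] jaw yaw 1.4286 q [-0.07  0.19  1.83  0.    1.12 -1.5 ] F [ 0.63 -0.43 -7.81] M [-0.048 -0.012  0.038] w 27.89
```

View pics/d1.png

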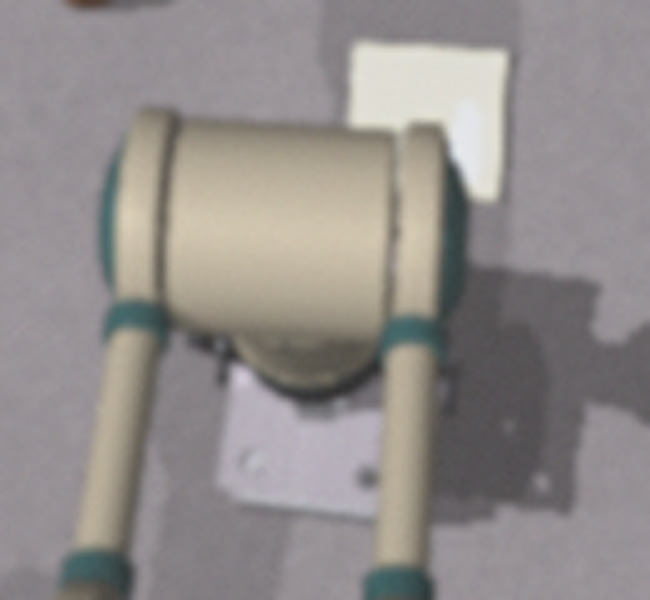

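View pics/d2.png

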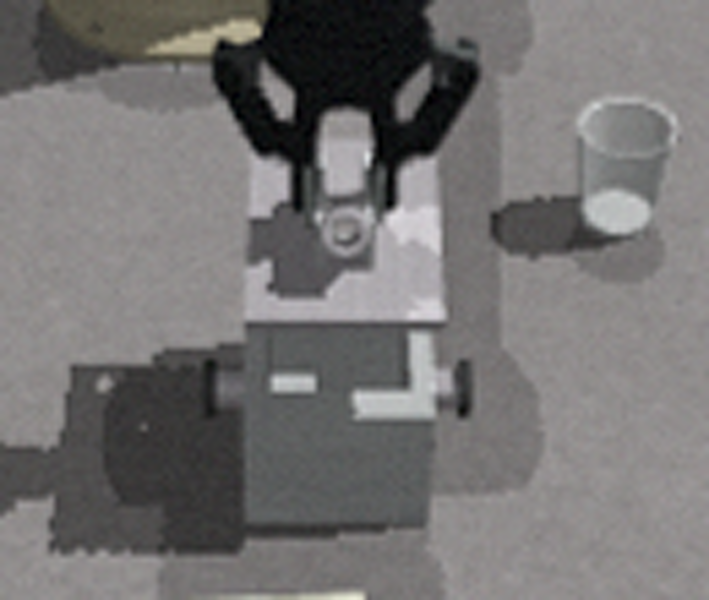

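Run:
```python
from h import *
o=load("d"); a=-0.1417
ux=np.array([np.cos(a),np.sin(a)]); uy=np.array([-np.sin(a),np.cos(a)]); c=np.array([.4736,.0384])
for n,roi in(("scene",(305,140,360,185)),("top",(275,210,320,260))):
    P=cloud(o[n]); x0,y0,x1,y1=roi; Q=P[y0:y1,x0:x1].reshape(-1,3); Q=Q[(Q[:,2]>.138)&(Q[:,2]<.156)]
    A=np.c_[Q[:,:2]-Q[:,:2].mean(0),np.ones(len(Q))]; 
    k=np.linalg.lstsq(A,Q[:,2],rcond=None)[0]
    x=(Q[:,:2]-c)@ux*1000; y=(Q[:,:2]-c)@uy*1000
    print(n,len(Q),"z",np.median(Q[:,2]).round(4),"slope",k[:2].round(3),"x",np.percentile(x,[0,1,99,100]).round(1),"y",np.percentile(y,[0,1,99,100]).round(1))
    r=cv2.minAreaRect((Q[:,:2]*1000).astype(np.float32)); print(r)
# hole in top view: blobs
im=o["top"]; g=cv2.cvtColor(im["pixels"],cv2.COLOR_RGB2GRAY)[235:255,277:320]; print(g[5:14,0:36])
```

```text
scene 921 z 0.1462 slope [-0.003  0.005] x [-74.7 -68.   77.9  81.1] y [-48.2 -47.4  51.1  52.1]
((477.10467529296875, 39.86668395996094), (99.90498352050781, 156.0614013671875), 81.55168914794922)
top 627 z 0.1472 slope [0.    0.001] x [-74.5 -74.1  -6.7  -2.7] y [-36.4 -35.1  50.6  51. ]
((435.8332214355469, 51.8011474609375), (87.12635040283203, 71.60897064208984), 83.11852264404297)
[[130 139 159 173 177 173 164 161 171 179 181 180 179 182 180 179 180 184
  182 182 181 182 182 180 180 179 180 178 179 181 182 179 175 168 163 168]
 [134 142 162 174 173 167 155 165 182 186 184 181 179 180 180 179 181 183
  184 182 181 181 181 179 179 180 177 180 179 178 180 177 175 166 164 169]
 [134 144 162 172 172 164 157 173 188 186 184 179 178 182 181 178 181 182
  181 181 181 180 179 179 180 180 179 179 181 175 169 168 165 162 162 169]
 [135 148 165 173 175 167 165 176 184 178 173 179 179 179 179 179 181 183
  182 182 183 180 179 179 178 178 179 180 177 166 151 146 148 154 161 171]
 [137 151 167 174 176 173 169 172 175 169 170 173 181 180 177 176 179 181
  183 182 180 180 179 178 179 179 178 179 168 151 134 124 127 140 158 168]
 [139 155 170 176 176 175 174 173 174 170 174 175 178 179 178 178 181 182
  181 180 180 180 178 178 178 179 179 177 167 144 123 109 112 131 153 169]
 [139 152 167 173 173 176 177 176 175 174 176 177 180 178 177 177 180 181
  181 180 180 179 178 177 177 179 178 177 169 148 125 112 115 132 157 169]
 [135 145 152 162 167 173 175 177 177 174 175 177 177 177 178 178 181 181
  180 180 180 179 178 178 179 178 178 178 173 161 145 134 138 149 160 172]
 [129 135 138 147 161 171 176 181 181 178 175 178 179 180 180 181 180 181
  182 178 178 177 176 177 179 176 176 179 176 173 166 161 161 163 168 173]]
```

Run:
```python
from h import *
a=-0.1417
ux=np.array([np.cos(a),np.sin(a)]); uy=np.array([-np.sin(a),np.cos(a)]); c=np.array([.4736,.0384])
o=load("a")
for n,roi in(("scene",(308,155,360,220)),("top",(275,192,330,258))):
    P=cloud(o[n]); x0,y0,x1,y1=roi; Q=P[y0:y1,x0:x1].reshape(-1,3); Q0=Q
    for nm,lo,hi in(("rim",.074,.087),("pins",.09,.106)):
        Q=Q0[(Q0[:,2]>lo)&(Q0[:,2]<hi)]; x=(Q[:,:2]-c)@ux*1000; y=(Q[:,:2]-c)@uy*1000
        print(n,nm,len(Q),"x",np.percentile(x,[0,1,99,100]).round(1),"y",np.percentile(y,[0,1,99,100]).round(1))
        if nm=="pins": print([ (x[s].mean().round(1),y[s].mean().round(1)) for s in (y<0,y>0)])
        else:
            for s0 in (-1,1): # edge fits along sides, yaw
                r=(y*s0>35)&(abs(x)<60); 
                bins=np.arange(-60,61,10); e=[(y[(x>b)&(x<b+10)]*s0).max() for b in bins[:-1] if ((x>b)&(x<b+10)).any()]
                print("side",s0,np.round(e,1))
o=load("d")
P=cloud(o["scene"]); Q=P[140:185,305:360].reshape(-1,3); Q=Q[(Q[:,2]>.138)&(Q[:,2]<.156)]; x=(Q[:,:2]-c)@ux*1000; y=(Q[:,:2]-c)@uy*1000
for s0 in(-1,1): print("plate side",s0,np.round([(y[(x>b)&(x<b+10)]*s0).max() for b in range(-60,60,10)],1))
P=cloud(o["top"]); Q=P[210:260,275:320].reshape(-1,3); Q=Q[(Q[:,2]>.138)&(Q[:,2]<.156)]; x=(Q[:,:2]-c)@ux*1000; y=(Q[:,:2]-c)@uy*1000
print("top plate +y side",np.round([(y[(x>b)&(x<b+10)]).max() for b in range(-70,-10,10)],1),"-x side",np.round([(x[(y>b)&(y<b+10)]).min() for b in range(-30,50,10)],1))
# top hole
u=[];im=o["top"]
g=im["pixels"][235:255,277:320].mean(2); w=np.clip(165-g[7:14,27:36],0,None); v,uu=np.mgrid[7:14,27:36]; uv=((uu*w).sum()/w.sum()+277,(v*w).sum()/w.sum()+235)
X=ray(im,*uv,.145)[:2]-c; print("hole0 in tool frame",X@ux*1000,X@uy*1000)
```

```text
scene rim 630 x [-77.3 -75.5  77.3  78.9] y [-50.3 -49.6  49.1  49.7]
side -1 [48.1 47.7 47.7 50.3 50.2 50.1 49.9 49.7 49.3 49.  48.9 48.7]
side 1 [49.7 49.4 49.4 48.9 48.4 48.1 47.9 47.3 47.1 46.9 49.4 49.2]
scene pins 21 x [-58.7 -58.6 -49.7 -49.5] y [-35.7 -35.7  34.1  34.1]
[(np.float64(-54.8), np.float64(-33.0)), (np.float64(-54.3), np.float64(31.2))]
top rim 859 x [-75.4 -74.8  73.7  75.1] y [-51.6 -51.   47.9  48.4]
side -1 [51.2 49.6 51.4 50.2 51.6 50.5 51.5 50.7 49.5 51.3 49.7 51.1]
side 1 [47.1 48.3 47.5 48.4 47.6 48.3 47.3 48.3 47.7 48.2 47.2 48.3]
top pins 16 x [-62.6 -62.6 -54.1 -54. ] y [-36.3 -35.9  33.5  33.6]
[(np.float64(-58.4), np.float64(-33.2)), (np.float64(-58.8), np.float64(29.9))]
plate side -1 [47.2 47.  46.7 46.6 46.4 46.2 46.  45.7 45.5 48.2 47.9 47.7]
plate side 1 [50.1 49.8 49.4 52.1 51.8 51.1 50.8 50.4 50.2 49.9 49.5 49. ]
top plate +y side [51.  49.8 50.9 50.2 50.8 50.6] -x side [-73.2 -74.5 -73.2 -74.3 -73.2 -74.2 -74.1 -74.2]
hole0 in tool frame -58.29266992041485 -32.83204261865202
```

>>> arm_command([
  [2.5, [-0.09, -0.16, -1], 0],
  [2.5, [0, 0, -1.5], 0],
  [2.5, [0, 0, -0.8], 0],
  [2.5, [0, 0, -0.4], 0],
  [2.5, [0, 0, -0.4], 0],
  [2.5, [0, 0, -0.3], 0],
  [2.5, [0, 0, 0], 0],
])

```text
clock: 6.0
position: [0.4722, 0.0361, 0.1282]
ee_rot: [0.534, -0.534, -0.463, 0.463]
contact_force: [-0.2, 0.2, -8.1]
width: 0.0281
```

```bash
python3 -c "
from h import *
tool()"
```

```text
t 6.0 p [472.2  36.1 128.2] jaw yaw 1.429 q [-0.07  0.23  1.9   0.    1.01 -1.5 ] F [-0.15  0.17 -8.08] M [0.03  0.063 0.013] w 28.12
```

>>> arm_command([
  [2.5, [0, 0, -0.3], 0],
  [2.5, [0, 0, -0.3], 0],
  [2.5, [0, 0, -0.2], 0],
  [2.5, [0, 0, 0], 0],
])

```text
clock: 6.4
position: [0.472, 0.036, 0.12]
ee_rot: [0.534, -0.534, -0.463, 0.463]
contact_force: [-0.1, -0.3, -7.1]
width: 0.0279
```

```bash
python3 -c "
from h import *
tool()"
```

```text
t 6.4 p [472.  36. 120.] jaw yaw 1.4289 q [-0.07  0.24  1.91  0.    0.99 -1.5 ] F [-0.05 -0.33 -7.05] M [-0.001  0.069 -0.015] w 27.93
```

Going in with almost no side force. I'll lower the rest of the way.

>>> arm_command([
  [2.5, [0, 0, -0.3], 0],
  [2.5, [0, 0, -0.3], 0],
  [2.5, [0, 0, -0.1], 0],
  [2.5, [0, 0, 0], 0],
])

```text
clock: 6.8
position: [0.4721, 0.0361, 0.1131]
ee_rot: [0.534, -0.534, -0.463, 0.463]
contact_force: [0.2, 0.2, -7.7]
width: 0.0282
```

```bash
python3 -c "
from h import *
tool()"
```

```text
t 6.8 p [472.1  36.1 113.1] jaw yaw 1.429 q [-0.07  0.25  1.92  0.    0.97 -1.5 ] F [ 0.2   0.22 -7.74] M [0.067 0.081 0.016] w 28.17
```

>>> arm_command([
  [2.5, [0, 0, -0.1], 0],
  [2.5, [0, 0, -0.05], 0],
  [2.5, [0, 0, 0], 0],
])

```text
clock: 7.1
position: [0.4723, 0.0361, 0.1129]
ee_rot: [-0.534, 0.534, 0.464, -0.463]
contact_force: [-3.4, 0.9, 5.5]
width: 0.0283
```

```bash
python3 -c "
from h import *
tool()"
```

```text
t 7.1 p [472.3  36.1 112.9] jaw yaw 1.4291 q [-0.07  0.25  1.92  0.    0.97 -1.5 ] F [-3.42  0.95  5.51] M [-0.098  0.719 -0.038] w 28.29
```

Seated at TCP z = 112.9 mm, as expected. I'll release and lift straight up.

>>> arm_command([
  [3.5, [0, 0, 0], 0],
  [5, [0, 0, 0], 0],
  [8.5, [0, 0, 0], 0],
  [8.5, [0, 0, 0], 0],
  [8.5, [0, 0, 0], 0],
  [8.5, [0, 0, 1], 0],
  [8.5, [0, 0, 3], 0],
  [8.5, [0, 0, 4.5], 0],
  [8.5, [0, 0, 4.5], 0],
  [8.5, [1, -4.5, 0], 0],
  [8.5, [1, -4.5, 0], 0],
  [8.5, [1, -4.5, 0], 0],
])

```text
clock: 8.3
position: [0.5027, -0.1001, 0.2435]
ee_rot: [-0.533, 0.535, 0.464, -0.463]
contact_force: [0.8, 0.1, 0.1]
width: 0.0848
```

>>> arm_command([
  [8.5, [1, -4.5, 0], 0],
  [8.5, [0, -3, 0], 0],
  [8.5, [0, 0, 0], 0],
  [8.5, [0, 0, 0], 0],
])

```text
clock: 8.7
position: [0.512, -0.1742, 0.2421]
ee_rot: [0.535, -0.534, -0.463, 0.463]
contact_force: [-0.4, 1.0, -0.4]
width: 0.0852
```

```bash
python3 -c "
from h import *
tool(); o=snap('e'); crop(o['top'],235,150,435,270,'e1'); crop(o['scene'],270,120,400,230,'e2')"
```

```text
t 8.7 p [ 512.  -174.2  242.1] jaw yaw 1.4273 q [-0.46  0.23  1.59  0.    1.33 -1.88] F [-0.41  0.99 -0.4 ] M [-0.006  0.008 -0.012] w 85.18
```

View pics/e1.png

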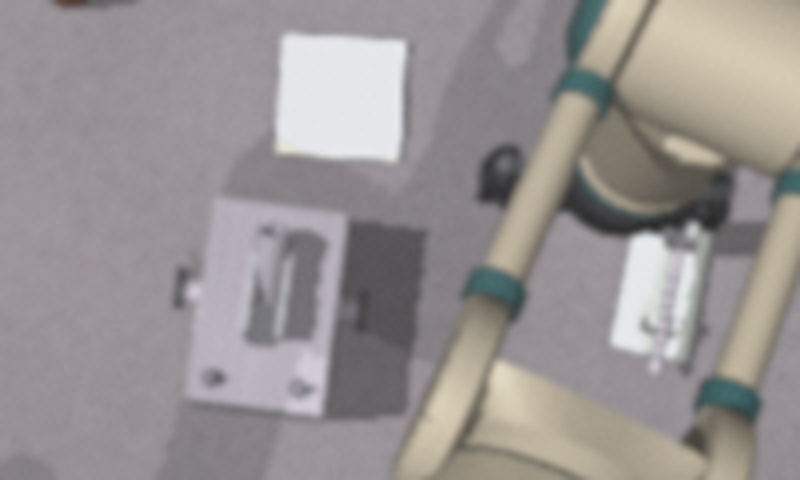

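View pics/e2.png

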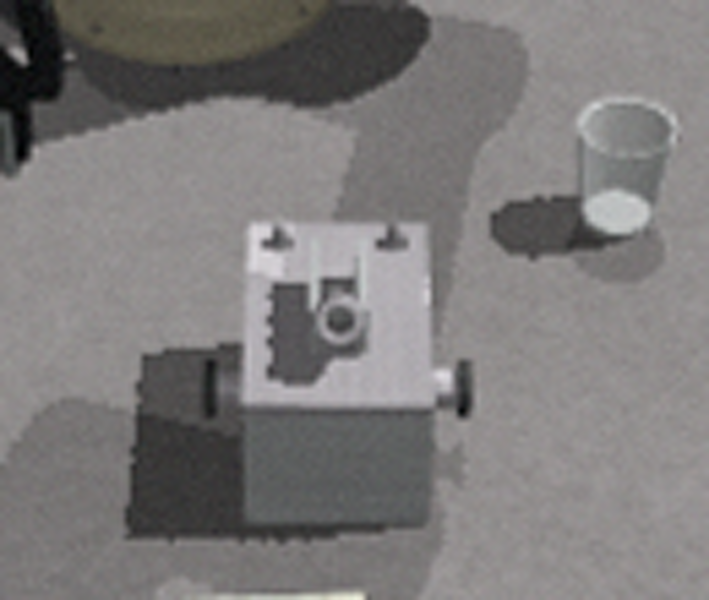

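Run:
```python
from h import *
o=load("e")
for n,roi in(("scene",(305,150,360,200)),("top",(275,192,330,258))):
    P=cloud(o[n]); x0,y0,x1,y1=roi; Q=P[y0:y1,x0:x1].reshape(-1,3); T=Q[(Q[:,2]>.1)]; Q=Q[(Q[:,2]>.084)&(Q[:,2]<.092)]
    A=np.c_[Q[:,:2]-Q[:,:2].mean(0),np.ones(len(Q))]; k=np.linalg.lstsq(A,Q[:,2],rcond=None)[0]
    print(n,len(Q),np.median(Q[:,2]).round(4),k[:2].round(4),cv2.minAreaRect((Q[:,:2]*1000).astype(np.float32)))
    T2=T[T[:,2]>.105]; print(" tall",len(T2),T2[:,2].max(),cv2.minAreaRect((T2[:,:2]*1000).astype(np.float32)))
im=o["scene"]; g=cv2.cvtColor(im["pixels"],cv2.COLOR_RGB2GRAY)[170:188,322:344]; G=cv2.resize(g,None,fx=8,fy=8,interpolation=cv2.INTER_CUBIC)
nc,l,s,c=cv2.connectedComponentsWithStats((G<100).astype(np.uint8))
for i in range(1,nc):
    if s[i,4]>150: u,v=(c[i]+.5)/8-.5; print("bore",s[i].tolist(),u+322,v+170,ray(im,u+322,v+170,.121)*1000)
pm=np.array([472.5,37,0]); a=-.1417
for xx in(49.4,): print("pred mouth",472.5+xx*np.cos(a),37+xx*np.sin(a))
# rod
o=load("a")
for n,roi in(("top",(380,170,425,250)),("scene",(200,175,250,250))):
    im=o[n]; x0,y0,x1,y1=roi; P=cloud(im)[y0:y1,x0:x1]; hsv=cv2.cvtColor(im["pixels"],cv2.COLOR_RGB2GRAY)[y0:y1,x0:x1]
    m=(P[...,2]>.046)&(P[...,2]<.058)&(hsv<70)
    Q=P[m]; print(n,"handle",len(Q),np.median(Q[:,2]),cv2.minAreaRect((Q[:,:2]*1000).astype(np.float32)),cv2.fitLine((Q[:,:2]*1000).astype(np.float32),cv2.DIST_L2,0,.01,.01).ravel())
    m=(P[...,2]>.035)&(P[...,2]<.062); Q=P[m]; print(" all",len(Q),cv2.minAreaRect((Q[:,:2]*1000).astype(np.float32)),cv2.fitLine((Q[:,:2]*1000).astype(np.float32),cv2.DIST_HUBER,0,.01,.01).ravel())
    print(Q[np.argsort(Q[:,0])[:4]].round(4).tolist(),Q[np.argsort(-Q[:,0])[:4]].round(4).tolist())
```

```text
scene 969 0.0871 [0.0006 0.0019] ((475.78582763671875, 37.69209289550781), (99.83273315429688, 156.23251342773438), 81.59881591796875)
 tall 109 0.13429654423018703 ((491.1238708496094, 35.8935661315918), (28.822816848754883, 82.00570678710938), 82.01887512207031)
top 1319 0.088 [ 0.0014 -0.001 ] ((473.2095947265625, 36.8307991027832), (99.94539642333984, 150.44561767578125), 81.69359588623047)
 tall 213 0.13387065773173606 ((487.8363342285156, 34.61507034301758), (29.849353790283203, 78.34037780761719), 81.74333190917969)
bore [56, 9, 48, 33, 786] 331.23234732824426 172.00874681933843 [491.92594954  33.45178233 121.        ]
bore [0, 17, 116, 127, 6872] 325.69652211874273 181.06002619324795 [528.51537233  12.38984499 121.        ]
bore [64, 52, 39, 37, 1081] 331.9342622571693 178.32903561517114 [519.39423201  31.39114406 121.        ]
pred mouth 521.4048807032095 30.02342179827113
top handle 51 0.05357194487966954 ((576.1593017578125, -293.0736389160156), (7.761239051818848, 61.06050491333008), 76.16938781738281) [ 9.7301096e-01 -2.3075882e-01  5.7740436e+02 -2.9331778e+02]
 all 311
[... 271 characters left out ...]
[0.6107, -0.3016, 0.0497], [0.6101, -0.2947, 0.0523], [0.6097, -0.3068, 0.0538], [0.6095, -0.3034, 0.0546]]
scene handle 104 0.052393760664418476 ((580.3225708007812, -292.06719970703125), (14.691527366638184, 70.87068939208984), 76.30339813232422) [ 9.6852970e-01 -2.4889798e-01  5.8229584e+02 -2.9208987e+02]
 all 319 ((519.1829833984375, -279.0007019042969), (28.387001037597656, 195.9510498046875), 76.8743896484375) [ 9.7131765e-01 -2.3778576e-01  5.3491333e+02 -2.7866290e+02]
[[0.4245, -0.2547, 0.0458], [0.4249, -0.2517, 0.0459], [0.4309, -0.2514, 0.0471], [0.4338, -0.2569, 0.0503]] [[0.6155, -0.2973, 0.0462], [0.6144, -0.2956, 0.0406], [0.6141, -0.2962, 0.0526], [0.6137, -0.2984, 0.0402]]
```

>>> arm_command([
  [8.5, [2, -4, 0], -0.03],
  [8.5, [2, -4, 0], -0.03],
  [8.5, [1.73, -3.63, -1], -0.035],
  [8.5, [0, 0, -4], 0],
  [8.5, [0, 0, -4.5], 0],
  [8.5, [0, 0, -4.5], 0],
  [8.5, [0, 0, -2.5], 0],
  [8.5, [0, 0, 0], 0],
  [8.5, [0, 0, 0], 0],
])

```text
clock: 9.7
position: [0.5702, -0.2893, 0.0775]
ee_rot: [-0.555, 0.555, 0.438, -0.438]
contact_force: [0.4, -1.0, -0.1]
width: 0.0849
```

```bash
python3 -c "
from h import *
tool(); o=snap('f'); crop(o['scene'],180,150,290,260,'f1')"
```

```text
t 9.7 p [ 570.2 -289.3   77.5] jaw yaw 1.3355 q [-0.58  0.5   1.6   0.    1.04 -1.91] F [ 0.44 -0.97 -0.15] M [-0.018  0.008 -0.021] w 84.86
```

View pics/f1.png

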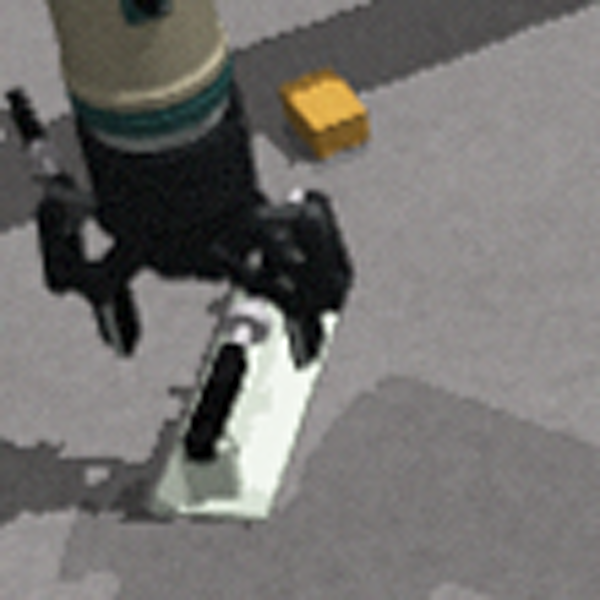

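>>> arm_command([
  [8.5, [-0.1, -0.1, -2], 0],
  [8.5, [0, 0, -1.4], 0],
  [8.5, [0, 0, 0], 0],
  [1, [0, 0, 0], 0],
  [1, [0, 0, 0], 0],
  [1, [0, 0, 0], 0],
  [1, [0, 0, 0], 0],
  [1, [0, 0, 0], 0],
  [1, [0, 0, 0], 0],
  [1, [0, 0, 0], 0],
], grip_force=100)

```text
clock: 10.8
position: [0.5687, -0.2914, 0.0434]
ee_rot: [-0.555, 0.556, 0.438, -0.437]
contact_force: [-1.1, 0.1, 4.4]
width: 0.0124
```

```bash
python3 -c "
from h import *
tool()"
```

```text
t 10.8 p [ 568.7 -291.4   43.4] jaw yaw 1.334 q [-0.58  0.54  1.63  0.    0.97 -1.92] F [-1.06  0.07  4.36] M [0.033 0.11  0.068] w 12.41
```

>>> arm_command([
  [1, [0, 0, 0.5], 0],
  [1, [0, 0, 2], 0],
  [1, [0, 0, 4], 0],
  [1, [0, 0, 4], 0],
  [1, [0, 0, 3.5], 0],
  [1, [0, 0, 1.5], 0],
  [1, [0, 0, 0], 0],
  [1, [0, 0, 0], 0],
], grip_force=100)

```text
clock: 11.6
position: [0.5681, -0.2909, 0.197]
ee_rot: [0.556, -0.555, -0.437, 0.438]
contact_force: [-0.2, 0.2, -2.6]
width: 0.0123
```

```bash
python3 -c "
from h import *
tool(); o=snap('g'); crop(o['scene'],180,110,290,220,'g1')"
```

```text
t 11.6 p [ 568.1 -290.9  197. ] jaw yaw 1.334 q [-0.58  0.4   1.44  0.    1.3  -1.92] F [-0.16  0.21 -2.6 ] M [ 0.013 -0.031 -0.035] w 12.28
```

View pics/g1.png

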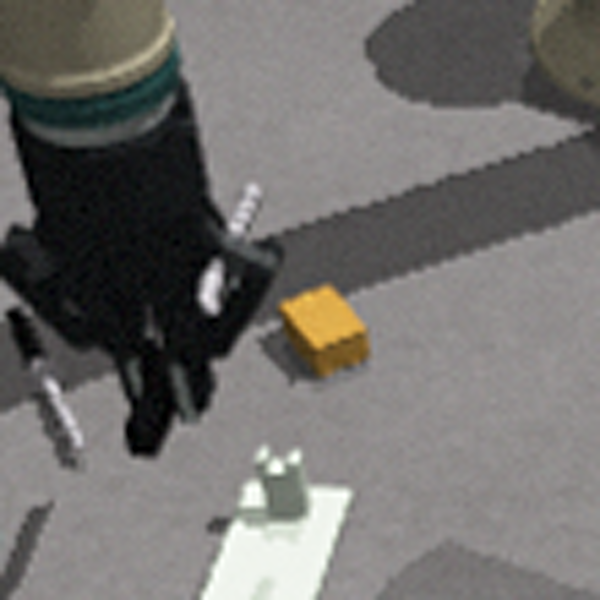

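```bash
cat >> h.py <<'E'
def rodfit(o,pr=True):
    """points of rod shaft ahead of gripper, in frame at TCP: u along rod horizontal (tip -), v lateral, w up (mm)"""
    s,R=tool(); p=s["position"]; a=np.arctan2(R[1,0],R[0,0])-np.pi/2
    while a>np.pi/2: a-=np.pi
    while a<-np.pi/2: a+=np.pi
    ux=np.array([np.cos(a),np.sin(a),0]); uy=np.array([-np.sin(a),np.cos(a),0]); 
    for n in o:
        P=cloud(o[n]).reshape(-1,3)-p; q=np.c_[P@ux,P@uy,P[:,2]]*1000
        for nm,lo,hi in (("shaft",-165,-56),("tail",22,60)):
            m=(q[:,0]>lo)&(q[:,0]<hi)&(abs(q[:,1])<12)&(q[:,2]>-120)&(q[:,2]<60); Q=q[m]
            # drop bench etc.
            Q=Q[(Q[:,2]+p[2]*1000)>100 if p[2]>.15 else (Q[:,2]+p[2]*1000)>30]
            if len(Q)>5:
                k=np.polyfit(Q[:,0],Q[:,2],1); l=np.polyfit(Q[:,0],Q[:,1],1)
                r=abs(np.polyval(k,Q[:,0])-Q[:,2])<6; 
                if r.sum()>5: Q=Q[r]; k=np.polyfit(Q[:,0],Q[:,2],1); l=np.polyfit(Q[:,0],Q[:,1],1)
                print(n,nm,len(Q),"u",Q[:,0].min().round(1),Q[:,0].max().round(1),"slope",k[0].round(3),"w(0)",k[1].round(1),"lat",l.round(3),"w at ends",Q[np.argmin(Q[:,0]),2].round(1),Q[np.argmax(Q[:,0]),2].round(1))
E
python3 -c "
from h import *
rodfit(load('g'))"
```

```text
t 11.7 p [ 567.5 -290.6  195.8] jaw yaw 1.3339 q [-0.58  0.4   1.44  0.    1.3  -1.92] F [-0.29  1.36 -0.92] M [0.03  0.015 0.013] w 12.13
scene shaft 55 u -149.9 -56.2 slope 0.019 w(0) 7.4 lat [-1.000e-03  3.553e+00] w at ends 2.4 6.6
scene tail 55 u 23.0 47.7 slope -0.212 w(0) 15.1 lat [-0.022  4.074] w at ends 9.6 4.8
```

>>> arm_command([
  [1, [0, 0, 0], 0],
  [1, [0, 0, 0], 0],
  [1, [0, 0, 0], 0],
  [1, [0, 0, 0], 0],
], grip_force=20)

```text
clock: 12.1
position: [0.5685, -0.2912, 0.1975]
ee_rot: [0.556, -0.555, -0.437, 0.437]
contact_force: [0.3, 0.7, -0.6]
width: 0.0126
```

```bash
python3 -c "
from h import *
rodfit(snap('g2'))"
```

```text
t 12.2 p [ 568.5 -291.2  197.7] jaw yaw 1.334 q [-0.58  0.4   1.44  0.    1.3  -1.92] F [ 0.62 -0.73 -0.72] M [ 0.013 -0.002 -0.036] w 12.38
scene shaft 57 u -150.6 -59.5 slope 0.01 w(0) 5.1 lat [0.005 4.371] w at ends 0.8 2.8
scene tail 59 u 22.0 46.9 slope -0.229 w(0) 14.6 lat [-0.048  4.874] w at ends 7.8 6.7
```

>>> arm_command([
  [1, [0.6, 1.3, 0], 0.004],
  [1, [1.2, 2.8, 0], 0.01],
  [1, [1.7, 3.8, 0], 0.013],
  [1, [1.7, 3.9, 0], 0.013],
  [1, [1.7, 3.9, 0], 0.013],
  [1, [1.7, 3.9, 0], 0.013],
  [1, [1.7, 3.8, 0], 0.013],
  [1, [1.5, 3.4, -1], 0.01],
  [1, [0.9, 2.1, -2], 0.005],
  [1, [0.4, 0.7, -2], 0],
  [1, [0, 0, -1.5], 0],
  [1, [0, 0, 0], 0],
], grip_force=100)

```text
clock: 13.4
position: [0.6978, 0.0067, 0.13]
ee_rot: [0.536, -0.532, -0.462, 0.465]
contact_force: [-0.1, -0.6, -1.5]
width: 0.0126
```

>>> arm_command([
  [1, [0, 0, 0], 0],
  [1, [0, 0, 0], 0],
])

```text
clock: 13.6
position: [0.7002, 0.0048, 0.1342]
ee_rot: [-0.534, 0.535, 0.464, -0.462]
contact_force: [-0.1, -0.7, -1.7]
width: 0.0121
```

```bash
python3 -c "
from h import *
o=snap('i');rodfit(o); crop(o['scene'],270,120,400,230,'i2'); crop(o['top'],255,130,355,250,'i1')"
```

```text
t 13.7 p [700.2   4.5 134.3] jaw yaw 1.4275 q [-0.09  0.53  1.38  0.    1.23 -1.52] F [ 0.09 -0.44 -1.46] M [-0.016  0.024  0.019] w 12.27
scene tail 54 u 23.1 46.6 slope -0.277 w(0) 17.1 lat [-0.014  1.192] w at ends 5.8 6.7
```

View pics/i2.png

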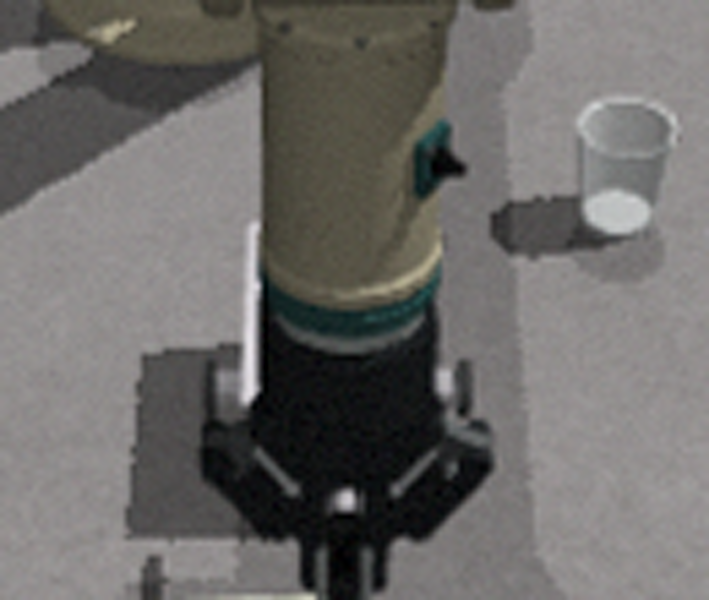

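View pics/i1.png

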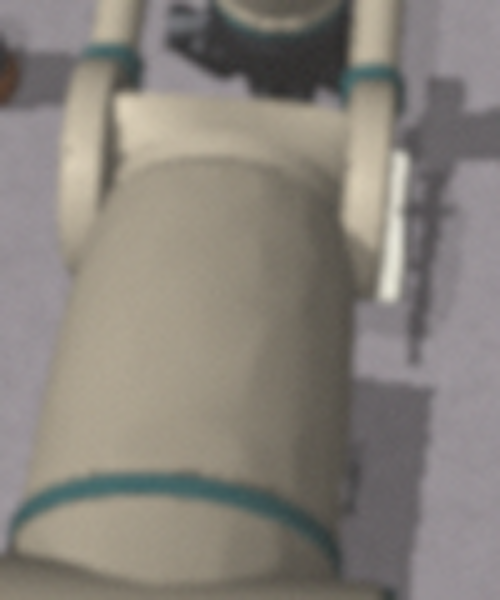

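>>> arm_command([
  [1, [0, -0.09, -0.8], 0.0015],
  [1, [0, 0, -0.5], 0],
  [1, [-1, 0.14, 0], 0],
  [1, [-1, 0.14, 0], 0],
  [1, [-0.4, 0.06, 0], 0],
  [1, [0, 0, 0], 0],
  [1, [0, 0, 0], 0],
])

```text
clock: 14.4
position: [0.6758, 0.0073, 0.1204]
ee_rot: [-0.534, 0.534, 0.464, -0.463]
contact_force: [-0.1, -0.4, -2.3]
width: 0.0126
```

```bash
cat >> h.py <<'E'
def rel(a=-0.1417,mouth=(521.9,29.0,123.0)):
    s,R=tool(); p=s["position"]*1000+np.array([0,0,1.6])-np.array(mouth); u=p[0]*np.cos(a)+p[1]*np.sin(a); v=-p[0]*np.sin(a)+p[1]*np.cos(a)
    F=s["contact_force"]; print("origin rel mouth u",u.round(1),"v",v.round(1),"w",p[2].round(1),"level tip u",(u-150).round(1),"Fu",(F[0]*np.cos(a)+F[1]*np.sin(a)).round(2),"dist",np.hypot(u,p[2]).round(1),"ang",np.degrees(np.arctan2(p[2],u)).round(1))
E
python3 -c "
from h import *
rel()"
```

```text
t 14.4 p [675.8   7.3 120.4] jaw yaw 1.4296 q [-0.09  0.51  1.46  0.    1.17 -1.52] F [-0.06 -0.35 -2.26] M [ 0.079  0.01  -0.029] w 12.59
origin rel mouth u 155.4 v 0.2 w -1.0 level tip u 5.4 Fu -0.01 dist 155.4 ang -0.4
```

>>> arm_command([
  [1, [0, 0, 0.1], 0],
  [1, [-0.4, 0.06, 0], 0],
  [1, [-0.3, 0.04, 0], 0],
  [1, [0, 0, 0], 0],
], grip_force=20)

```text
clock: 14.8
position: [0.6679, 0.0084, 0.1207]
ee_rot: [0.534, -0.534, -0.463, 0.464]
contact_force: [-0.8, 0.4, -1.3]
width: 0.0123
```

```bash
python3 -c "
from h import *
rel()"
```

```text
t 14.8 p [667.9   8.4 120.7] jaw yaw 1.4296 q [-0.09  0.5   1.48  0.    1.17 -1.52] F [-0.77  0.43 -1.27] M [-0.055 -0.012  0.01 ] w 12.27
origin rel mouth u 147.5 v 0.2 w -0.7 level tip u -2.5 Fu -0.83 dist 147.5 ang -0.3
```

>>> arm_command([
  [1, [-0.3, 0.04, 0], 0],
  [1, [-0.2, 0.03, 0], 0],
  [1, [0, 0, 0], 0],
])

```text
clock: 15.1
position: [0.6631, 0.0091, 0.1208]
ee_rot: [0.534, -0.534, -0.463, 0.464]
contact_force: [-0.0, 0.1, -0.9]
width: 0.0125
```

```bash
python3 -c "
from h import *
rel()"
```

```text
t 15.1 p [663.1   9.1 120.8] jaw yaw 1.4295 q [-0.09  0.49  1.49  0.    1.16 -1.52] F [-0.05  0.1  -0.93] M [ 0.019 -0.018  0.003] w 12.55
origin rel mouth u 142.6 v 0.2 w -0.6 level tip u -7.4 Fu -0.06 dist 142.6 ang -0.2
```

>>> arm_command([
  [1, [-0.2, 0.03, 0], 0],
  [1, [-0.1, 0.01, 0.3], 0],
  [1, [0, 0, 0.3], 0],
  [1, [0, 0, 0.4], 0],
  [1, [0, 0, 0], 0],
])

```text
clock: 15.6
position: [0.6612, 0.0093, 0.1312]
ee_rot: [-0.534, 0.534, 0.464, -0.463]
contact_force: [1.8, -0.5, -5.9]
width: 0.0123
```

```bash
python3 -c "
from h import *
rel()"
```

```text
t 15.6 p [661.2   9.3 131.2] jaw yaw 1.4295 q [-0.09  0.48  1.48  0.    1.18 -1.52] F [ 1.77 -0.49 -5.87] M [-0.096 -0.958 -0.011] w 12.26
origin rel mouth u 140.7 v 0.1 w 9.8 level tip u -9.3 Fu 1.82 dist 141.0 ang 4.0
```

```bash
python3 -c "
from h import *
o=snap('j');rodfit(o); rel(); crop(o['scene'],270,120,400,230,'j2'); crop(o['top'],255,130,355,250,'j1')"
```

```text
t 15.7 p [661.2   9.2 131. ] jaw yaw 1.4295 q [-0.09  0.48  1.48  0.    1.18 -1.52] F [ 1.47  1.01 -5.57] M [-0.133 -0.919 -0.064] w 12.45
scene tail 57 u 22.7 47.0 slope -0.256 w(0) 18.1 lat [0.041 0.201] w at ends 10.0 -0.6
t 15.7 p [661.2   9.2 131. ] jaw yaw 1.4295 q [-0.09  0.48  1.48  0.    1.18 -1.52] F [ 1.47  1.01 -5.57] M [-0.133 -0.919 -0.064] w 12.45
origin rel mouth u 140.7 v 0.1 w 9.6 level tip u -9.3 Fu 1.31 dist 141.0 ang 3.9
```

View pics/j2.png

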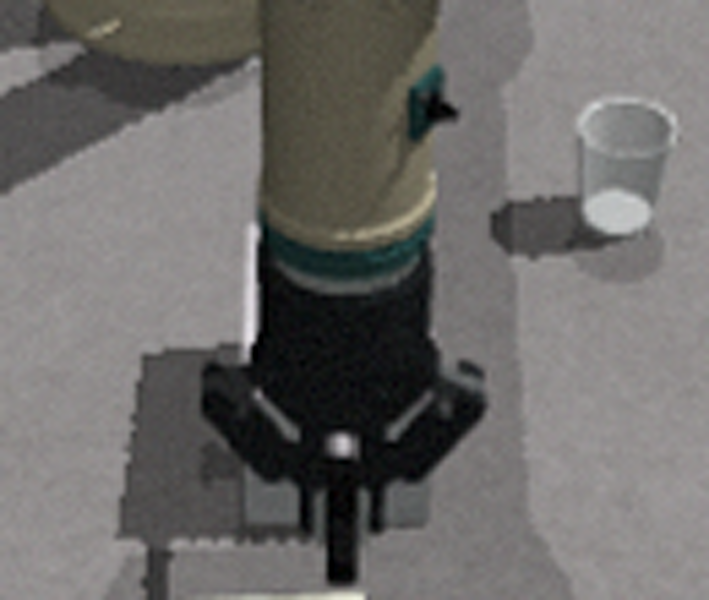

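>>> arm_command([
  [1, [0, 0, -0.5], 0],
  [1, [0, 0, -0.5], 0],
  [1, [0.5, -0.07, 0], 0],
  [1, [1, -0.14, 0], 0],
  [1, [2, -0.28, 0], 0],
  [1, [2, -0.28, 1], 0],
  [1, [0, 0, 4], 0],
  [1, [0, 0, 4], 0],
  [1, [3, -4, 1], 0],
  [1, [3, -4, 0], 0],
  [1, [0, -4, 0], 0],
  [1, [0, -4, 0], 0],
], grip_force=60)

```text
clock: 16.9
position: [0.7759, -0.1591, 0.2201]
ee_rot: [0.534, -0.534, -0.464, 0.464]
contact_force: [-0.3, -0.1, -0.9]
width: 0.0124
```

>>> arm_command([
  [1, [0, -3, 0], 0],
  [1, [0, 0, 0], 0],
  [1, [0, 0, 0], 0],
])

```text
clock: 17.2
position: [0.7751, -0.1886, 0.2203]
ee_rot: [0.535, -0.534, -0.463, 0.463]
contact_force: [0.0, 0.4, -1.7]
width: 0.0124
```

Run:
```python
from h import *
o=snap('k');rodfit(o); crop(o['scene'],240,120,400,250,'k2')
for n,roi in(("scene",(305,150,360,200)),("top",(275,192,330,258))):
    P=cloud(o[n]); x0,y0,x1,y1=roi; Q=P[y0:y1,x0:x1].reshape(-1,3); Q=Q[(Q[:,2]>.084)&(Q[:,2]<.092)]
    A=np.c_[Q[:,:2]-Q[:,:2].mean(0),np.ones(len(Q))]; k=np.linalg.lstsq(A,Q[:,2],rcond=None)[0]
    print(n,len(Q),np.median(Q[:,2]).round(4),k[:2].round(4),cv2.minAreaRect((Q[:,:2]*1000).astype(np.float32)))
```

```text
t 17.3 p [ 775.2 -186.6  220.6] jaw yaw 1.4302 q [-0.32  0.64  0.96  0.    1.54 -1.75] F [ 0.73  0.62 -1.03] M [0.03  0.013 0.01 ] w 12.24
scene tail 77 u 22.7 46.1 slope -0.303 w(0) 17.4 lat [-0.039  1.654] w at ends 9.9 1.6
scene 956 0.0871 [-0.0001 -0.0008] ((474.1029357910156, 37.92601013183594), (99.85043334960938, 155.1783447265625), 81.88531494140625)
top 0 nan [0. 0.] ((0.0, 0.0), (0.0, 0.0), 0.0)<stdin>:5: RuntimeWarning: Mean of empty slice.
  ret = um.true_divide(
  return _methods._mean(a, axis=axis, dtype=dtype,
  ret = ret.dtype.type(ret / rcount)
```

View pics/k2.png

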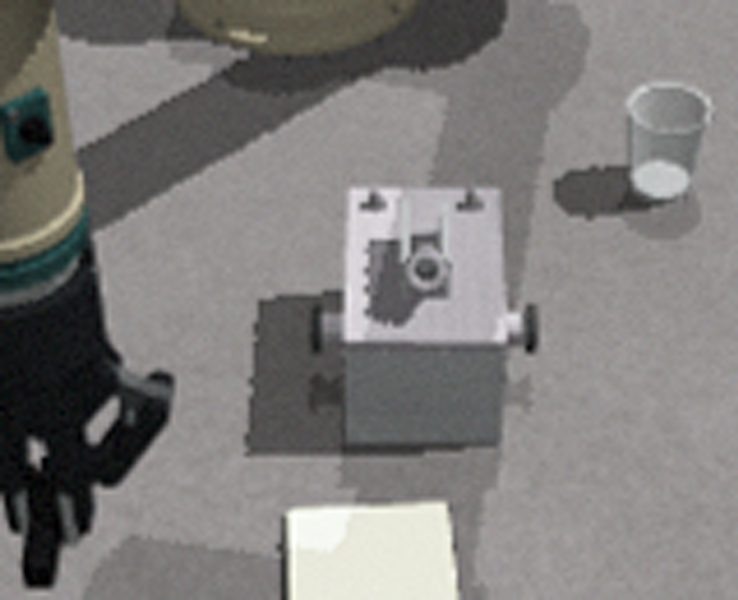

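>>> arm_command([
  [1, [-1, 1, 0], -0.06],
  [1, [-2, 2, 0], -0.12],
  [1, [-2.3, 2.3, 0], -0.14],
  [1, [-2.3, 2.4, 0], -0.14],
  [1, [-2.3, 2.4, 0], -0.14],
  [1, [-2.3, 2.4, 0], -0.14],
  [1, [-2.3, 2.4, 0], -0.14],
  [1, [-2.3, 2.4, 0], -0.14],
  [1, [-2.3, 2.4, 0], -0.14],
  [1, [-2.3, 2.3, 0], -0.14],
  [1, [-2, 2, 0], -0.14],
  [1, [-1.8, 1.7, 0], -0.13],
], grip_force=60)

```text
clock: 18.5
position: [0.5212, 0.0719, 0.2213]
ee_rot: [0.706, -0.705, 0.05, -0.051]
contact_force: [0.7, -0.5, -1.6]
width: 0.0125
```

>>> arm_command([
  [1, [0, 0, 0], 0],
  [1, [0, 0, 0], 0],
])

```text
clock: 18.7
position: [0.5228, 0.0707, 0.2214]
ee_rot: [-0.705, 0.705, -0.048, 0.049]
contact_force: [0.3, -0.4, -1.1]
width: 0.0126
```

Run:
```python
from h import *
o=snap('l');s,R=tool(); crop(o['scene'],250,80,440,220,'l2');crop(o['top'],180,130,380,280,'l1')
```

```text
t 18.8 p [523.6  69.6 221.1] jaw yaw -0.1387 q [ 0.    0.22  1.65 -0.    1.27  0.14] F [ 0.24  0.67 -2.32] M [ 0.021 -0.014 -0.026] w 12.32
```

View pics/l2.png

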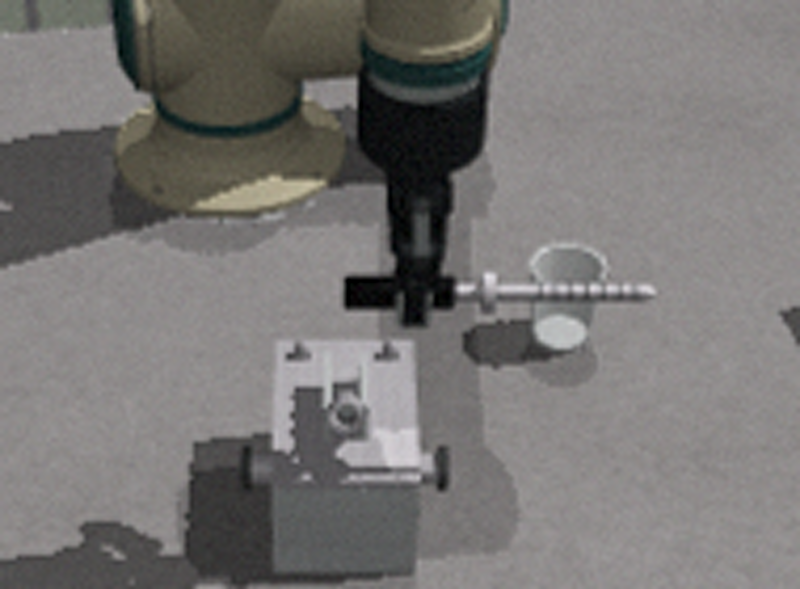

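>>> arm_command([
  [1, [-0.25, 0.2, -2], 0],
  [1, [0, 0, -3], 0],
  [1, [0, 0, -2], 0],
  [1, [0, 0, -0.6], 0],
  [1, [0, 0, 0], 0],
], grip_force=20)

```text
clock: 19.3
position: [0.5206, 0.071, 0.1438]
ee_rot: [-0.705, 0.705, -0.05, 0.049]
contact_force: [0.2, -0.3, -0.9]
width: 0.0127
```

```bash
python3 -c "
from h import *
tool()"
```

```text
t 19.3 p [520.6  71.  143.8] jaw yaw -0.1408 q [ 0.    0.29  1.77 -0.    1.09  0.14] F [ 0.2  -0.31 -0.88] M [-0.018  0.034 -0.017] w 12.73
```

>>> arm_command([
  [1, [0, 0, -0.4], 0],
  [1, [0, 0, -0.3], 0],
  [1, [0, 0, -0.3], 0],
  [1, [0, 0, 0], 0],
])

```text
clock: 19.7
position: [0.5222, 0.0713, 0.1387]
ee_rot: [-0.705, 0.705, -0.048, 0.052]
contact_force: [-3.4, 1.6, 16.0]
width: 0.0125
```

```bash
python3 -c "
from h import *
tool()
o=snap('m'); crop(o['scene'],250,80,440,220,'m2')"
```

```text
t 19.7 p [522.2  71.3 138.7] jaw yaw -0.1403 q [ 0.    0.29  1.78 -0.    1.07  0.14] F [-3.41  1.58 15.98] M [-0.544  0.714 -0.117] w 12.46
```

View pics/m2.png

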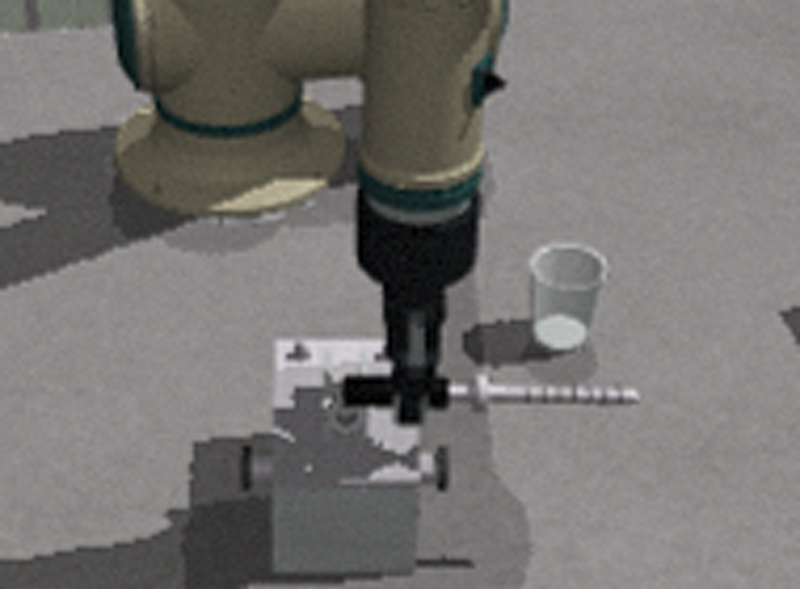

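>>> arm_command([
  [1, [0, 0, -0.3], 0],
  [1, [0, 0, -0.3], 0],
  [1, [0, 0, 0], 0],
])

```text
clock: 20.1
position: [0.5232, 0.0721, 0.1337]
ee_rot: [0.706, -0.705, 0.047, -0.053]
contact_force: [-2.9, 3.1, 21.8]
width: 0.0119
```

```bash
python3 -c "
from h import *
tool()
o=snap('n'); crop(o['scene'],250,80,440,220,'n2')"
```

```text
t 20.1 p [523.2  72.1 133.7] jaw yaw -0.1406 q [0.   0.29 1.79 0.   1.05 0.14] F [-2.94  3.06 21.84] M [-0.344  0.686 -0.195] w 11.9
```

View pics/n2.png

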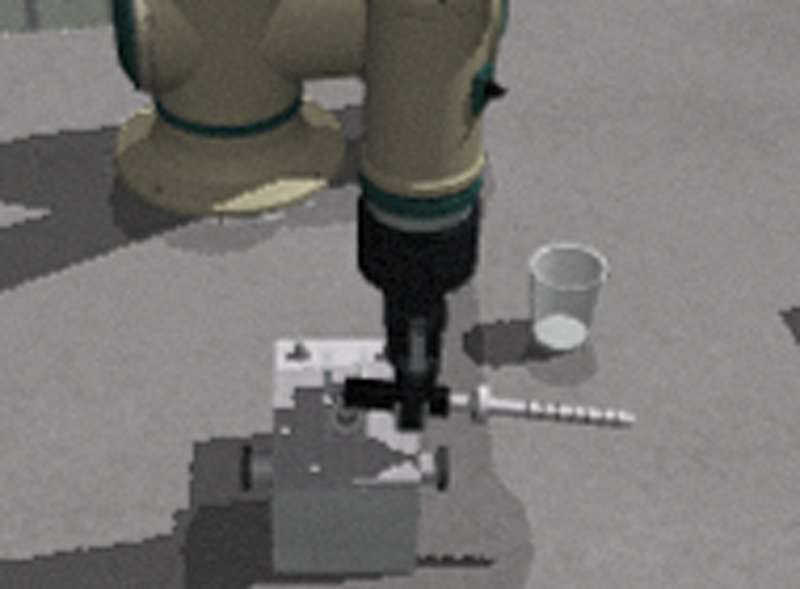

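>>> arm_command([
  [1, [0, 0, -0.3], 0],
  [1, [0, 0, -0.3], 0],
  [1, [0, 0, -0.3], 0],
  [1, [0, 0, -0.3], 0],
  [1, [0, 0, -0.2], 0],
  [1, [0, 0, 0], 0],
])

```text
clock: 20.8
position: [0.5296, 0.0719, 0.1197]
ee_rot: [0.706, -0.705, 0.042, -0.057]
contact_force: [11.2, 0.2, -0.1]
width: 0.0123
```

```bash
python3 -c "
from h import *
tool()
o=snap('q'); crop(o['scene'],250,80,440,220,'q2')"
```

```text
t 20.8 p [529.6  71.9 119.7] jaw yaw -0.1395 q [0.   0.31 1.8  0.   1.01 0.14] F [11.2   0.18 -0.07] M [ 0.069 -1.753  0.364] w 12.35
```

View pics/q2.png

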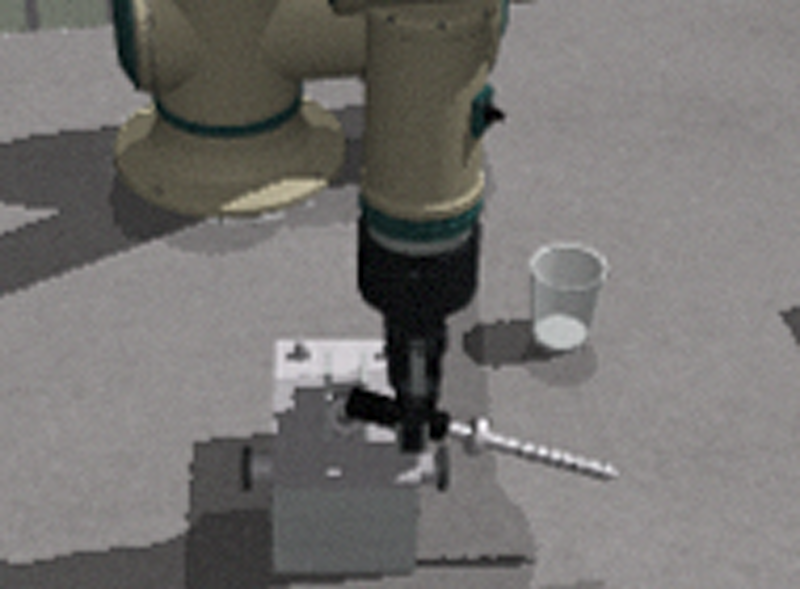

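>>> arm_command([
  [1, [0.3, 0, 1], 0],
  [1, [0, 0, 2], 0],
  [1, [-1, 0.1, 0], 0],
  [1, [-0.96, 0.14, 0], 0],
  [1, [0, 0, 0], 0],
  [1, [0, 0, 0], 0],
])

```text
clock: 21.5
position: [0.5027, 0.0739, 0.144]
ee_rot: [-0.705, 0.705, -0.05, 0.049]
contact_force: [0.3, 0.8, -0.9]
width: 0.0126
```

```bash
cat >> h.py <<'E'
def pf():
    s,R=tool(); p=s["position"]*1000-np.array([473.2,36,0]); a=-.1417; print("in plate x",(p[0]*np.cos(a)+p[1]*np.sin(a)).round(1),"y",(-p[0]*np.sin(a)+p[1]*np.cos(a)).round(1),"z0",(p[2]+1.6).round(1))
def side(o,extra=0):
    """rod axis tilt when rod lies along jaws-perpendicular, tip to +y: bright shaft pixels in depth"""
    s,R=tool(); p=s["position"]; a=np.arctan2(R[1,0],R[0,0])-np.pi/2+extra; d=np.array([np.cos(a),np.sin(a),0]); e=np.array([-d[1],d[0],0])
    P=cloud(o["scene"]).reshape(-1,3)-p; q=np.c_[P@d,P@e,P[:,2]]*1000
    m=(q[:,0]>-152)&(q[:,0]<-56)&(abs(q[:,1])<14)&(q[:,2]>-110)&(q[:,2]<25)&((q[:,2]+p[2]*1000)>12); Q=q[m]
    l=cv2.fitLine(Q[:,[0,2]].astype(np.float32),cv2.DIST_HUBER,0,.01,.01).ravel(); print(len(Q),"tilt deg",np.degrees(np.arctan2(l[1],l[0])).round(2),"w at 0",(l[3]-l[2]*l[1]/l[0]).round(1),"u range",Q[:,0].min().round(1),Q[:,0].max().round(1))
E
python3 -c "
from h import *
pf()
o=snap('r'); crop(o['scene'],250,80,440,220,'r2');side(o);side(load('l'))"
```

```text
t 21.5 p [502.7  73.9 144. ] jaw yaw -0.1402 q [ 0.01  0.26  1.81 -0.    1.08  0.15] F [ 0.29  0.84 -0.94] M [-0.024 -0.025 -0.034] w 12.61
in plate x 23.9 y 41.7 z0 145.6
t 21.6 p [503.7  73.8 144.2] jaw yaw -0.1404 q [ 0.01  0.26  1.81 -0.    1.08  0.15] F [-0.42 -0.05 -0.23] M [-0.007  0.084  0.023] w 12.5
109 tilt deg 21.08 w at 0 8.6 u range -142.7 -56.1
t 21.6 p [503.7  73.8 144.2] jaw yaw -0.1404 q [ 0.01  0.26  1.81 -0.    1.08  0.15] F [-0.42 -0.05 -0.23] M [-0.007  0.084  0.023] w 12.5Traceback (most recent call last):
  File "<string>", line 4, in <module>
    o=snap('r'); crop(o['scene'],250,80,440,220,'r2');side(o);side(load('l'))
                                                              ~~~~^^^^^^^^^^^
  File "h.py", line 52, in side
    l=cv2.fitLine(Q[:,[0,2]].astype(np.float32),cv2.DIST_HUBER,0,.01,.01).ravel(); print(len(Q),"tilt deg",np.degrees(np.arctan2(l[1],l[0])).round(2),"w at 0",(l[3]-l[2]*l[1]/l[0]).round(1),"u range",Q[:,0].min().round(1),Q[:,0].max().round(1))
      ~~~~~~~~~~~^^^^^^^^^^^^^^^^^^^^^^^^^^^^^^^^^^^^^^^^^^^^^^^^^^^^^^^^
cv2.error: OpenCV(4.12.0) /io/opencv/modules/imgproc/src/linefit.cpp:50: error: (-215:Assertion failed) count > 0 in function 'fitLine2D_wods'
```

View pics/r2.png

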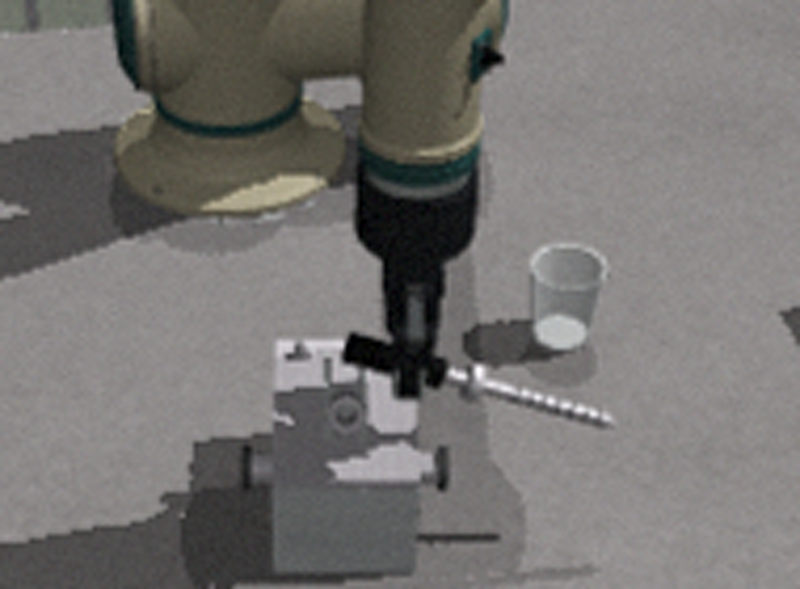

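>>> arm_command([
  [1, [1, 0.06, 0], 0],
  [1, [0, 0, -1], 0],
  [1, [0, 0, -0.7], 0],
  [1, [0, 0, -0.4], 0],
  [1, [0, 0, -0.3], 0],
  [1, [0, 0, -0.2], 0],
  [1, [0, 0, 0], 0],
])

```text
clock: 22.3
position: [0.5142, 0.0739, 0.1223]
ee_rot: [-0.705, 0.706, -0.049, 0.05]
contact_force: [-7.1, -1.0, 26.0]
width: 0.0125
```

```bash
python3 -c "
from h import *
pf()
o=snap('s'); crop(o['scene'],250,80,440,220,'s2');side(o)"
```

```text
t 22.3 p [514.2  73.9 122.3] jaw yaw -0.1401 q [ 0.01  0.3   1.82 -0.    1.03  0.15] F [-7.1  -0.95 26.01] M [-1.055  1.027 -0.27 ] w 12.47
in plate x 35.3 y 43.3 z0 123.9
t 22.4 p [514.2  73.9 122.4] jaw yaw -0.1401 q [ 0.01  0.3   1.82 -0.    1.03  0.15] F [-8.18  0.71 25.78] M [-1.054  0.975 -0.297] w 12.16
103 tilt deg 21.49 w at 0 7.3 u range -142.6 -58.6
```

View pics/s2.png

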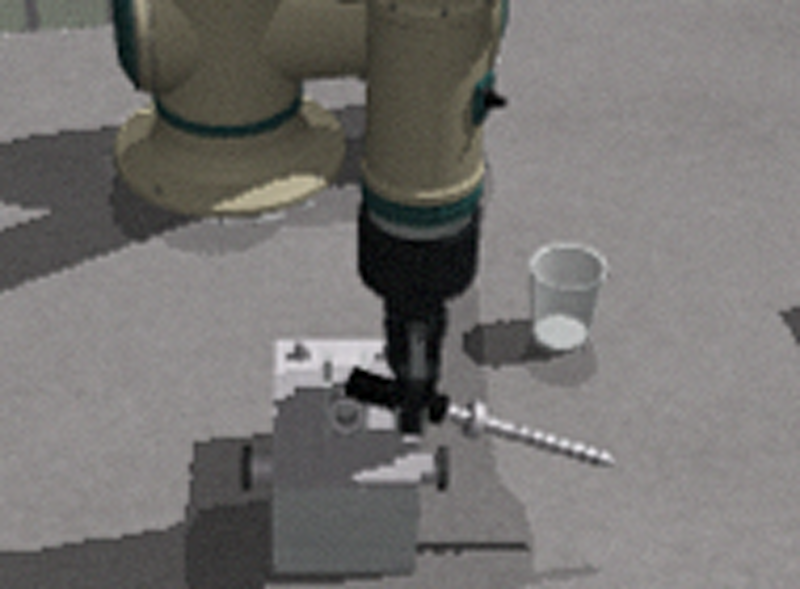

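>>> arm_command([
  [1, [0, 0, -0.3], 0],
  [1, [0, 0, -0.3], 0],
  [1, [0, 0, -0.3], 0],
  [1, [0, 0, 0], 0],
])

```text
clock: 22.8
position: [0.5194, 0.0764, 0.1136]
ee_rot: [0.707, -0.704, 0.045, -0.055]
contact_force: [3.6, 6.8, 15.5]
width: 0.0124
```

```bash
python3 -c "
from h import *
pf()
o=snap('s');side(o)"
```

```text
t 22.8 p [519.4  76.4 113.6] jaw yaw -0.1411 q [0.01 0.31 1.82 0.   0.99 0.15] F [ 3.58  6.8  15.53] M [ 0.409 -0.526  0.128] w 12.35
in plate x 40.1 y 46.5 z0 115.2
t 22.9 p [519.6  76.5 113.5] jaw yaw -0.141 q [0.01 0.31 1.82 0.   0.99 0.15] F [ 3.9   7.41 16.  ] M [ 0.475 -0.515  0.165] w 12.53
96 tilt deg 29.35 w at 0 8.3 u range -132.6 -56.2
```

>>> arm_command([
  [1, [0, 0, 1.5], 0],
  [1, [-1, -0.25, 0.5], 0],
  [1, [0, 0, 0], 0],
  [1, [0, 0, -1], 0],
  [1, [0, 0, -0.5], 0],
  [1, [0, 0, -0.3], 0],
  [1, [0, 0, 0], 0],
])

```text
clock: 23.6
position: [0.5028, 0.0718, 0.1111]
ee_rot: [-0.705, 0.706, -0.051, 0.049]
contact_force: [-3.1, -0.2, 5.8]
width: 0.0125
```

```bash
python3 -c "
from h import *
pf()
o=snap('s');side(o)"
```

```text
t 23.6 p [502.8  71.8 111.1] jaw yaw -0.1407 q [ 0.    0.3   1.85 -0.    1.    0.15] F [-3.15 -0.21  5.76] M [-0.218  0.48  -0.088] w 12.54
in plate x 24.2 y 39.6 z0 112.7
t 23.7 p [502.8  71.8 111.2] jaw yaw -0.1407 q [ 0.01  0.3   1.85 -0.    1.    0.15] F [-2.16  0.8   4.87] M [-0.227  0.427 -0.101] w 12.06
90 tilt deg 28.55 w at 0 6.6 u range -132.6 -58.6
```

>>> arm_command([
  [1, [0, 0, 1.3], 0],
  [1, [0.82, 0.13, 0], 0],
  [1, [0, 0, 0], 0],
  [1, [0, 0, -0.5], 0],
  [1, [0, 0, -0.4], 0],
  [1, [0, 0, -0.3], 0],
  [1, [0, 0, 0], 0],
])

```text
clock: 24.4
position: [0.5118, 0.0733, 0.1146]
ee_rot: [-0.705, 0.705, -0.049, 0.05]
contact_force: [-5.5, 2.1, 17.7]
width: 0.0123
```

```bash
python3 -c "
from h import *
pf()
o=snap('s');side(o)"
```

```text
t 24.4 p [511.8  73.3 114.6] jaw yaw -0.1406 q [ 0.01  0.3   1.83 -0.    1.01  0.15] F [-5.49  2.11 17.75] M [-0.575  0.767 -0.159] w 12.32
in plate x 33.0 y 42.4 z0 116.2
t 24.5 p [511.8  73.3 114.6] jaw yaw -0.1405 q [ 0.01  0.3   1.83 -0.    1.01  0.15] F [-5.77  0.51 17.82] M [-0.552  0.743 -0.185] w 12.28
96 tilt deg 28.9 w at 0 6.1 u range -131.4 -57.9
```

>>> arm_command([
  [1, [0, 0, -0.2], 0],
  [1, [0, 0, -0.2], 0],
  [1, [0, 0, -0.2], 0],
  [1, [0, 0, 0], 0],
])

```text
clock: 24.9
position: [0.5133, 0.0756, 0.1106]
ee_rot: [0.707, -0.704, 0.049, -0.052]
contact_force: [-5.6, 9.1, 27.6]
width: 0.0123
```

```bash
python3 -c "
from h import *
pf()
o=snap('s');side(o); crop(o['scene'],250,80,440,220,'s3')"
```

```text
t 24.9 p [513.3  75.6 110.6] jaw yaw -0.1422 q [0.01 0.31 1.84 0.01 0.99 0.15] F [-5.6   9.08 27.62] M [ 0.238  0.711 -0.178] w 12.27
in plate x 34.1 y 44.9 z0 112.2
t 25.0 p [513.3  75.8 110.5] jaw yaw -0.142 q [0.01 0.31 1.84 0.01 0.99 0.15] F [-5.86 10.27 27.33] M [ 0.247  0.722 -0.238] w 12.43
91 tilt deg 32.48 w at 0 7.8 u range -126.8 -56.0
```

View pics/s3.png

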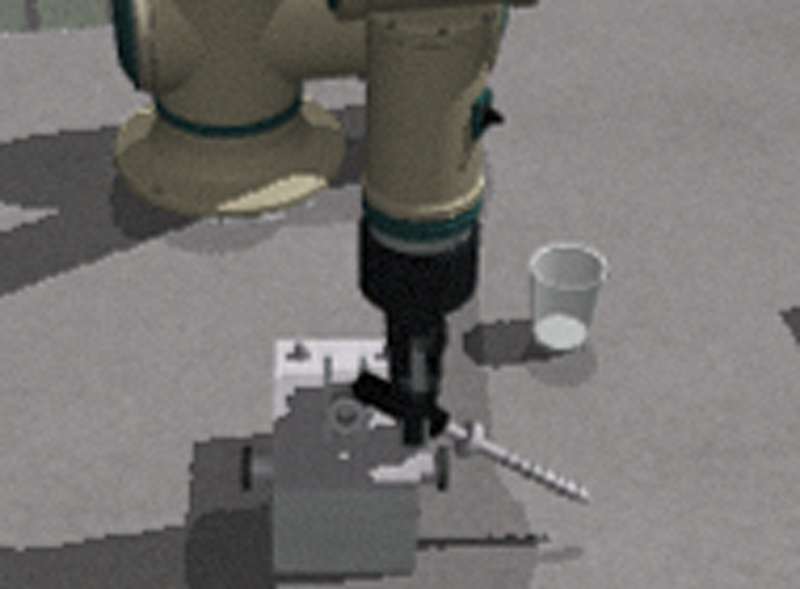

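>>> arm_command([
  [1, [0, -0.2, -0.2], 0],
  [1, [0, -0.1, -0.2], 0],
  [1, [0, 0, 0], 0],
])

```text
clock: 25.3
position: [0.5154, 0.0747, 0.1063]
ee_rot: [0.708, -0.702, 0.047, -0.054]
contact_force: [-0.1, 15.5, 21.0]
width: 0.0126
```

```bash
python3 -c "
from h import *
pf()
o=snap('s');side(o)"
```

```text
t 25.3 p [515.4  74.7 106.3] jaw yaw -0.143 q [0.   0.31 1.84 0.01 0.98 0.14] F [-0.12 15.49 20.98] M [1.397 0.035 0.064] w 12.61
in plate x 36.3 y 44.3 z0 107.9
t 25.4 p [515.6  74.9 106.2] jaw yaw -0.1429 q [0.   0.31 1.84 0.01 0.98 0.14] F [-1.3  15.93 20.28] M [1.411 0.071 0.025] w 12.36
85 tilt deg 38.92 w at 0 13.4 u range -123.4 -56.7
```

>>> arm_command([
  [1, [0, 0.2, 2], 0],
  [1, [0, 0, 3], 0],
  [1, [0, 0, 4], 0],
  [1, [0, 0, 1], 0],
  [1, [0, 0, 0], 0],
  [1, [0, 0, 0], 0],
], grip_force=60)

```text
clock: 26.0
position: [0.5109, 0.0722, 0.201]
ee_rot: [-0.705, 0.705, -0.051, 0.049]
contact_force: [0.0, -0.6, -1.6]
width: 0.0126
```

Run:
```python
from h import *
pf()
o=snap('t');side(o); crop(o['scene'],250,80,440,220,'t3')
for n,roi in(("scene",(305,150,360,200)),):
    P=cloud(o[n]); x0,y0,x1,y1=roi; Q=P[y0:y1,x0:x1].reshape(-1,3); Q=Q[(Q[:,2]>.082)&(Q[:,2]<.094)]
    A=np.c_[Q[:,:2]-Q[:,:2].mean(0),np.ones(len(Q))]; k=np.linalg.lstsq(A,Q[:,2],rcond=None)[0]
    print(n,len(Q),np.median(Q[:,2]).round(4),k[:2].round(4),cv2.minAreaRect((Q[:,:2]*1000).astype(np.float32)))
```

```text
t 26.0 p [510.9  72.2 201. ] jaw yaw -0.1405 q [ 0.01  0.22  1.7  -0.    1.22  0.15] F [ 0.04 -0.57 -1.58] M [ 0.036 -0.001  0.042] w 12.58
in plate x 32.2 y 41.1 z0 202.6
t 26.1 p [510.6  72.2 200.4] jaw yaw -0.1406 q [ 0.01  0.22  1.7  -0.    1.22  0.15] F [ 0.38  1.09 -0.76] M [-0.01   0.027 -0.003] w 12.31
98 tilt deg 37.99 w at 0 12.4 u range -122.9 -56.5
scene 1025 0.0869 [-0.0024 -0.0012] ((473.5367431640625, 37.511451721191406), (100.47637176513672, 156.7486114501953), 81.5192642211914)
```

View pics/t3.png

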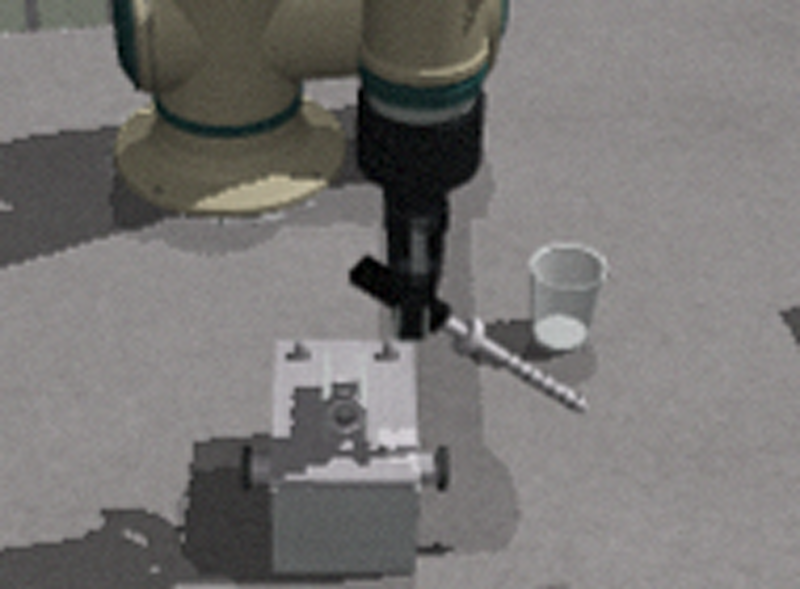

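Run:
```python
from h import *
o=load('t');im=o['scene']; crop(im,325,135,400,185,'t4')
s,R=tool(); p=s["position"]; a=-.1406-np.pi/2; d=np.array([np.cos(a),np.sin(a),0]); e=np.array([-d[1],d[0],0])
K,Rc,t=cam(im); C=-Rc.T@t
def pl(u,v):
    r=Rc.T@np.linalg.inv(K)@np.array([u,v,1.]); X=C+r*((p-C)@e)/(r@e)-p; return np.array([X@d,X[2]])*1000
# bright-edge lines: per column in shaft, gradient-based center
g=cv2.cvtColor(im["pixels"],cv2.COLOR_RGB2GRAY).astype(float)
P=cloud(im); pts=[];top=[];bot=[]
rel_=P-p; q=np.stack([rel_@d,rel_@e,rel_[...,2]],-1)*1000
m=(q[...,0]>-135)&(q[...,0]<-62)&(abs(q[...,1])<15)&(q[...,2]>-110)&(q[...,2]<0)
for u in range(350,395):
    r=np.where(m[:,u])[0]
    if len(r)>=2: top.append(pl(u,r.min()-.5)); bot.append(pl(u,r.max()+.5)); pts.append((u,r.min(),r.max()))
top=np.array(top);bot=np.array(bot); mid=(top+bot)/2
print(pts[0],pts[-1])
for n,A in(("top",top),("bot",bot),("mid",mid)):
    A=A[3:-3]; k=np.polyfit(A[:,0],A[:,1],1); print(n,k.round(3),np.degrees(np.arctan(k[0])).round(2))
v,u=np.where(m); mk=m.astype(np.uint8); l=cv2.fitLine(np.c_[u,v].astype(np.float32),cv2.DIST_HUBER,0,.01,.01).ravel()
A,B=pl(l[2],l[3]),pl(l[2]+20*l[0],l[3]+20*l[1]); k=(B-A)[1]/(B-A)[0]; print("fit",np.degrees(np.arctan(k)),"w0",A[1]-k*A[0])
```

```text
t 26.1 p [510.6  72.2 200.4] jaw yaw -0.1406 q [ 0.01  0.22  1.7  -0.    1.22  0.15] F [ 0.38  1.09 -0.76] M [-0.01   0.027 -0.003] w 12.31
(369, np.int64(163), np.int64(166)) (389, np.int64(176), np.int64(177))
top [ 0.768 15.114] 37.52
bot [ 0.758 -1.072] 37.16
mid [0.762 6.985] 37.32
fit 37.70057122941553 w0 8.370091271332036
```

View pics/t4.png

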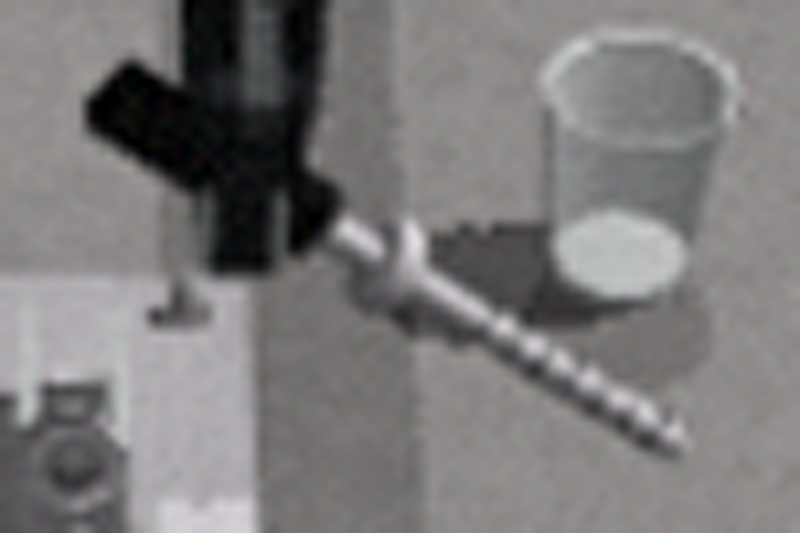

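>>> arm_command([
  [1, [0, 0, 4], 0.05],
  [1, [1, -0.3, 2], 0.12],
  [1, [1.6, -0.7, 0], 0.14],
  [1, [1.6, -0.7, 0], 0.14],
  [1, [1.6, -0.7, 0], 0.14],
  [1, [1.6, -0.7, 0], 0.14],
  [1, [1.6, -0.7, 0], 0.14],
  [1, [1.6, -0.7, 0], 0.14],
  [1, [1.6, -0.7, 0], 0.14],
  [1, [1.6, -0.6, 0], 0.14],
  [1, [1.4, -0.5, 0], 0.14],
  [1, [0.8, -0.14, 0], 0.14],
], grip_force=60)

```text
clock: 27.3
position: [0.6726, 0.0071, 0.2598]
ee_rot: [0.534, -0.532, -0.464, 0.466]
contact_force: [0.0, -0.7, -1.6]
width: 0.0124
```

>>> arm_command([
  [1, [0, 0, -1], 0],
  [1, [0, 0, -1], 0],
  [1, [0, 0, 0], 0],
])

```text
clock: 27.6
position: [0.6699, 0.0081, 0.2391]
ee_rot: [0.536, -0.533, -0.461, 0.465]
contact_force: [-0.3, 0.1, -1.0]
width: 0.0126
```

Run:
```python
from h import *
rel();o=snap('u');crop(o['scene'],260,70,420,200,'u2');crop(o['top'],230,130,380,260,'u1')
```

```text
t 27.6 p [669.9   8.1 239.1] jaw yaw 1.4277 q [-0.09  0.43  1.29  0.    1.43 -1.52] F [-0.3   0.12 -1.01] M [-0.015 -0.039  0.023] w 12.63
origin rel mouth u 149.5 v 0.3 w 117.7 level tip u -0.5 Fu -0.31 dist 190.3 ang 38.2
```

View pics/u2.png

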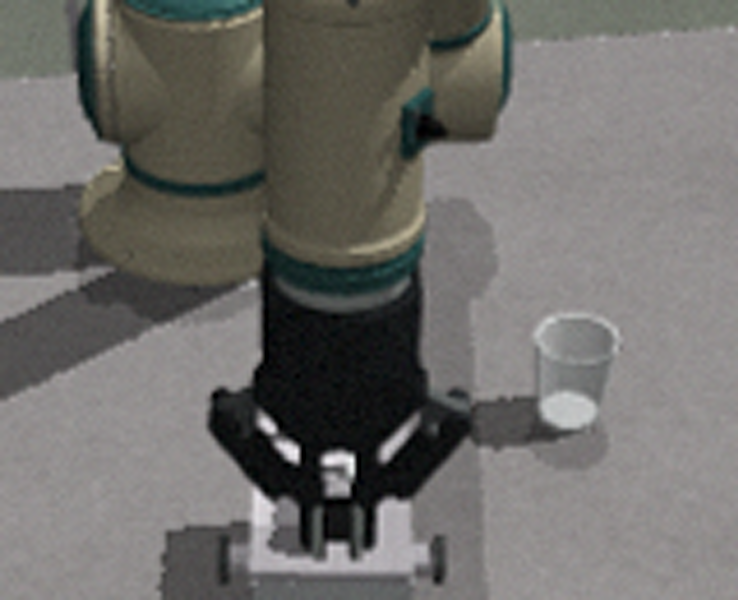

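View pics/u1.png

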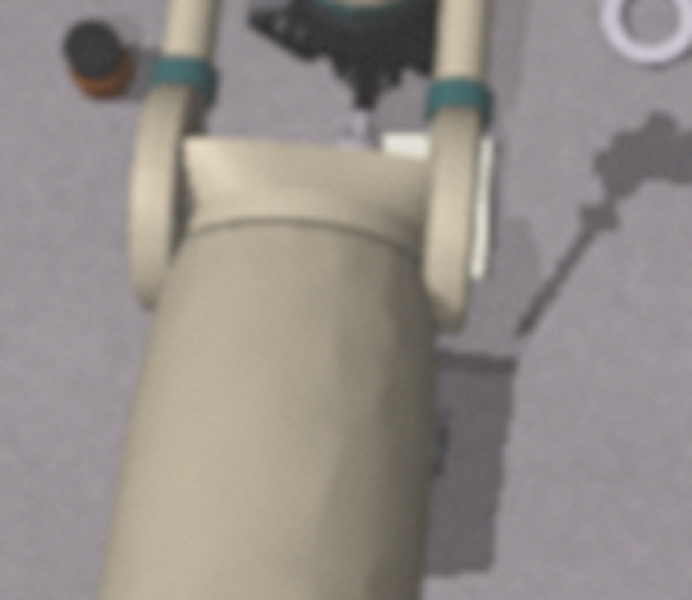

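>>> arm_command([
  [1, [0, -0.03, -0.95], 0.001],
  [1, [0, 0, 0], 0],
  [1, [-0.81, 0.116, -0.57], 0],
  [1, [-0.81, 0.116, -0.57], 0],
  [1, [-0.41, 0.058, -0.29], 0],
  [1, [0, 0, 0], 0],
  [1, [0, 0, 0], 0],
], grip_force=20)

```text
clock: 28.4
position: [0.6518, 0.0105, 0.2191]
ee_rot: [-0.534, 0.534, 0.464, -0.464]
contact_force: [-0.3, 0.4, -1.0]
width: 0.0127
```

Run:
```python
from h import *
rel()
```

```text
t 28.4 p [651.8  10.5 219.1] jaw yaw 1.4305 q [-0.09  0.41  1.38  0.    1.36 -1.52] F [-0.27  0.41 -0.98] M [-0.009 -0.03   0.009] w 12.67
origin rel mouth u 131.2 v -0.0 w 97.7 level tip u -18.8 Fu -0.32 dist 163.6 ang 36.7
```

>>> arm_command([
  [1, [0, 0, -0.35], 0],
  [1, [-0.4, 0.058, -0.29], 0],
  [1, [-0.4, 0.058, -0.29], 0],
  [1, [-0.4, 0.058, -0.29], 0],
  [1, [0, 0, 0], 0],
])

```text
clock: 28.9
position: [0.6387, 0.0123, 0.206]
ee_rot: [0.534, -0.533, -0.463, 0.464]
contact_force: [-0.1, -0.3, -1.1]
width: 0.0124
```

Run:
```python
from h import *
rel()
```

```text
t 28.9 p [638.7  12.3 206. ] jaw yaw 1.4306 q [-0.09  0.4   1.43  0.    1.32 -1.52] F [-0.07 -0.31 -1.09] M [-0.032  0.001 -0.073] w 12.4
origin rel mouth u 118.0 v 0.0 w 84.6 level tip u -32.0 Fu -0.02 dist 145.2 ang 35.7
```

>>> arm_command([
  [1, [-0.39, 0.056, -0.3], 0],
  [1, [-0.39, 0.056, -0.3], 0],
  [1, [-0.39, 0.056, -0.3], 0],
  [1, [0, 0, 0], 0],
])

```text
clock: 29.3
position: [0.627, 0.014, 0.1971]
ee_rot: [0.534, -0.533, -0.463, 0.464]
contact_force: [-0.1, 0.2, -1.1]
width: 0.0121
```

Run:
```python
from h import *
rel()
```

```text
t 29.3 p [627.   14.  197.1] jaw yaw 1.4305 q [-0.09  0.39  1.47  0.    1.29 -1.52] F [-0.12  0.21 -1.09] M [ 0.036  0.021 -0.019] w 12.13
origin rel mouth u 106.2 v -0.0 w 75.7 level tip u -43.8 Fu -0.15 dist 130.4 ang 35.5
```

>>> arm_command([
  [1, [-0.39, 0.056, -0.3], 0],
  [1, [-0.39, 0.056, -0.3], 0],
  [1, [-0.39, 0.056, -0.3], 0],
  [1, [-0.39, 0.056, -0.3], 0],
  [1, [0, 0, 0], 0],
])

```text
clock: 29.8
position: [0.6114, 0.0163, 0.1851]
ee_rot: [0.534, -0.533, -0.463, 0.464]
contact_force: [0.5, 0.0, -1.0]
width: 0.0125
```

Run:
```python
from h import *
rel()
o=snap('v');crop(o['scene'],290,110,390,190,'v2');crop(o['top'],270,150,340,260,'v1')
```

```text
t 29.8 p [611.4  16.3 185.1] jaw yaw 1.4306 q [-0.09  0.37  1.52  0.    1.25 -1.52] F [ 0.47  0.02 -0.98] M [-0.058  0.    -0.029] w 12.55
origin rel mouth u 90.4 v 0.0 w 63.7 level tip u -59.6 Fu 0.47 dist 110.6 ang 35.2
```

View pics/v2.png

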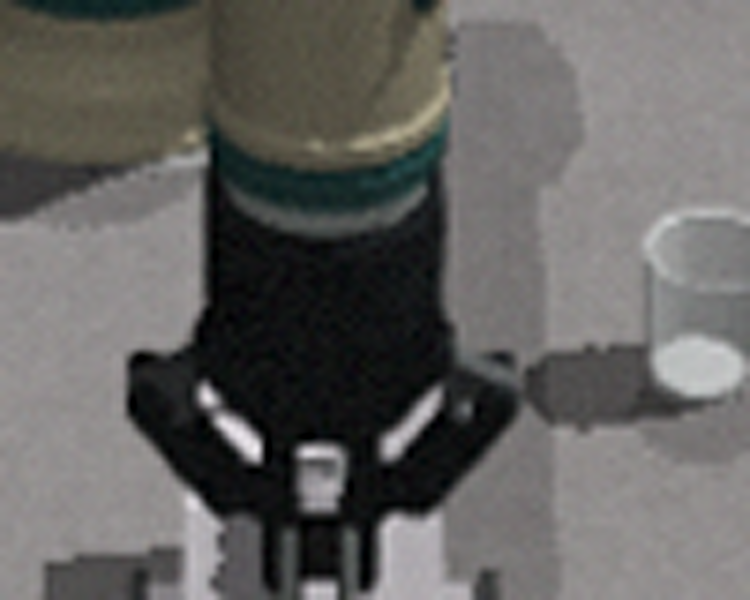

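>>> arm_command([
  [1, [-0.39, 0.056, -0.3], 0],
  [1, [-0.39, 0.056, -0.3], 0],
  [1, [-0.39, 0.056, -0.3], 0],
  [1, [-0.39, 0.056, -0.3], 0],
  [1, [-0.39, 0.056, -0.3], 0],
  [1, [0, 0, 0], 0],
])

```text
clock: 30.5
position: [0.5918, 0.0191, 0.17]
ee_rot: [0.534, -0.533, -0.463, 0.464]
contact_force: [-0.7, -0.1, -1.7]
width: 0.0126
```

Run:
```python
from h import *
rel()
```

```text
t 30.5 p [591.8  19.1 170. ] jaw yaw 1.4305 q [-0.09  0.35  1.59  0.    1.2  -1.52] F [-0.67 -0.11 -1.65] M [ 0.018  0.156 -0.003] w 12.58
origin rel mouth u 70.6 v 0.1 w 48.6 level tip u -79.4 Fu -0.65 dist 85.7 ang 34.6
```

>>> arm_command([
  [1, [-0.39, 0.056, -0.3], 0],
  [1, [-0.39, 0.056, -0.3], 0],
  [1, [-0.39, 0.056, -0.3], 0],
  [1, [-0.39, 0.056, -0.3], 0],
  [1, [0, 0, 0], 0],
])

```text
clock: 31.0
position: [0.576, 0.0213, 0.1579]
ee_rot: [0.534, -0.533, -0.463, 0.464]
contact_force: [-0.7, 0.5, -1.5]
width: 0.0124
```

Run:
```python
from h import *
rel()
```

```text
t 31.0 p [576.   21.3 157.9] jaw yaw 1.4305 q [-0.08  0.34  1.64  0.    1.16 -1.51] F [-0.69  0.48 -1.48] M [-0.045  0.303  0.039] w 12.42
origin rel mouth u 54.7 v 0.1 w 36.5 level tip u -95.3 Fu -0.75 dist 65.8 ang 33.7
```

>>> arm_command([
  [1, [-0.4, 0.057, -0.28], 0],
  [1, [-0.3, 0.043, -0.21], 0],
  [1, [0, 0, 0], 0],
])

```text
clock: 31.3
position: [0.5695, 0.0223, 0.1532]
ee_rot: [0.534, -0.533, -0.463, 0.464]
contact_force: [-0.2, -0.4, -0.9]
width: 0.0126
```

Run:
```python
from h import *
rel()
```

```text
t 31.3 p [569.5  22.3 153.2] jaw yaw 1.4305 q [-0.08  0.34  1.66  0.    1.14 -1.51] F [-0.2  -0.39 -0.92] M [ 0.023  0.256 -0.024] w 12.63
origin rel mouth u 48.1 v 0.1 w 31.8 level tip u -101.9 Fu -0.15 dist 57.7 ang 33.5
```

>>> arm_command([
  [1, [-0.3, 0.043, -0.21], 0],
  [1, [-0.2, 0.03, -0.14], 0],
  [1, [0, 0, 0], 0],
])

```text
clock: 31.6
position: [0.5648, 0.023, 0.1498]
ee_rot: [0.534, -0.534, -0.464, 0.464]
contact_force: [-0.9, 0.1, -1.0]
width: 0.012
```

Run:
```python
from h import *
rel()
```

```text
t 31.6 p [564.8  23.  149.8] jaw yaw 1.4305 q [-0.08  0.33  1.68  0.    1.13 -1.51] F [-0.86  0.12 -1.  ] M [ 0.02   0.113 -0.036] w 11.99
origin rel mouth u 43.3 v 0.1 w 28.4 level tip u -106.7 Fu -0.86 dist 51.8 ang 33.2
```

>>> arm_command([
  [1, [-0.2, 0.028, -0.14], 0],
  [1, [-0.2, 0.028, -0.14], 0],
  [1, [0, 0, 0], 0],
])

```text
clock: 31.9
position: [0.5616, 0.0234, 0.1475]
ee_rot: [-0.534, 0.534, 0.464, -0.464]
contact_force: [0.6, -0.4, -0.4]
width: 0.0126
```

Run:
```python
from h import *
rel()
```

```text
t 31.9 p [561.6  23.4 147.5] jaw yaw 1.4305 q [-0.08  0.33  1.69  0.    1.12 -1.51] F [ 0.57 -0.39 -0.38] M [-0.077  0.    -0.024] w 12.61
origin rel mouth u 40.1 v 0.1 w 26.1 level tip u -109.9 Fu 0.62 dist 47.8 ang 33.1
```

>>> arm_command([
  [1, [-0.2, 0.028, -0.14], 0],
  [1, [0, 0, 0], 0],
])

```text
clock: 32.1
position: [0.5616, 0.0234, 0.1475]
ee_rot: [-0.532, 0.535, 0.465, -0.462]
contact_force: [3.4, -1.8, 3.3]
width: 0.0123
```

Run:
```python
from h import *
rel()
```

```text
t 32.1 p [561.6  23.4 147.5] jaw yaw 1.4304 q [-0.08  0.33  1.69 -0.    1.11 -1.51] F [ 3.43 -1.79  3.3 ] M [-0.078 -0.147  0.014] w 12.33
origin rel mouth u 40.1 v 0.1 w 26.1 level tip u -109.9 Fu 3.65 dist 47.8 ang 33.1
```

>>> arm_command([
  [1, [-0.2, 0.028, -0.14], 0],
  [1, [0, 0, 0], 0],
])

```text
clock: 32.3
position: [0.5615, 0.0234, 0.1475]
ee_rot: [-0.531, 0.537, 0.466, -0.461]
contact_force: [4.1, -1.5, 9.3]
width: 0.0123
```

Run:
```python
from h import *
rel()
```

```text
t 32.3 p [561.5  23.4 147.5] jaw yaw 1.4305 q [-0.08  0.33  1.7  -0.    1.11 -1.51] F [ 4.11 -1.48  9.3 ] M [-0.06  -0.249  0.018] w 12.33
origin rel mouth u 40.0 v 0.1 w 26.1 level tip u -110.0 Fu 4.28 dist 47.8 ang 33.1
```

>>> arm_command([
  [1, [0, 0, 0], 0],
  [1, [0, 0, 0], 0],
])

```text
clock: 32.5
position: [0.5615, 0.0234, 0.1475]
ee_rot: [-0.531, 0.536, 0.466, -0.461]
contact_force: [4.9, -1.5, 9.4]
width: 0.0125
```

Run:
```python
from h import *
rel()
o=snap('w');crop(o['scene'],290,130,390,210,'w2');crop(o['top'],260,150,360,260,'w1')
P=cloud(o["scene"]); Q=P[150:200,305:360].reshape(-1,3); Q=Q[(Q[:,2]>.082)&(Q[:,2]<.094)]
A=np.c_[Q[:,:2]-Q[:,:2].mean(0),np.ones(len(Q))]; k=np.linalg.lstsq(A,Q[:,2],rcond=None)[0]; print(len(Q),np.median(Q[:,2]),k[:2].round(4))
```

```text
t 32.5 p [561.5  23.4 147.5] jaw yaw 1.4305 q [-0.08  0.33  1.7  -0.    1.11 -1.51] F [ 4.93 -1.51  9.39] M [-0.085 -0.24   0.003] w 12.48
origin rel mouth u 40.0 v 0.1 w 26.1 level tip u -110.0 Fu 5.09 dist 47.8 ang 33.1
576 0.08687977269064481 [-0.0027 -0.0008]
```

View pics/w2.png

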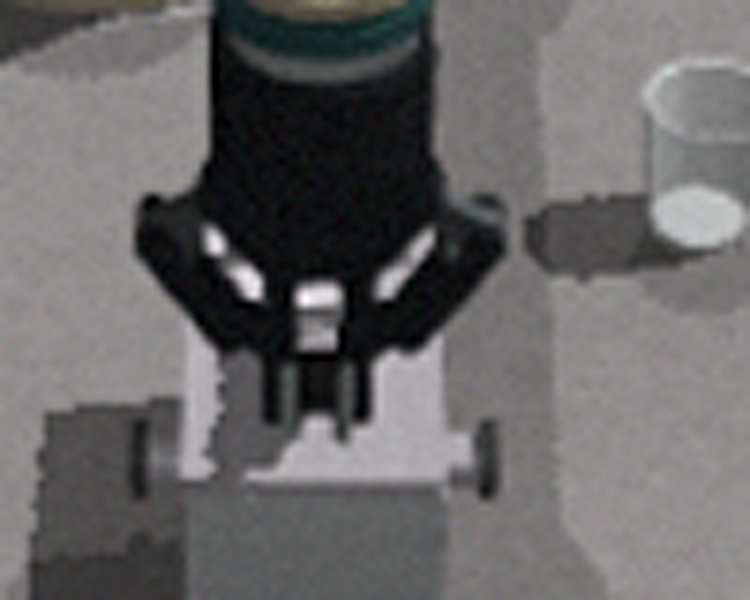

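View pics/w1.png

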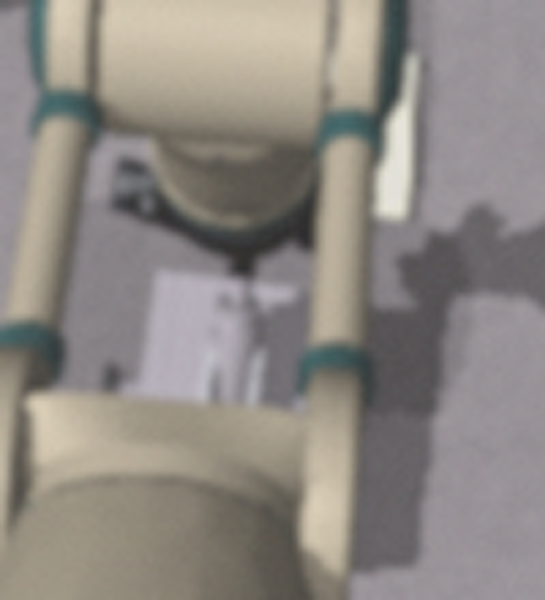

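>>> arm_command([
  [1, [0.41, -0.058, 0.29], 0],
  [1, [0.41, -0.058, 0.29], 0],
  [1, [0.6, -0.085, 0.43], 0],
  [1, [0.6, -0.085, 0.43], 0],
  [1, [0, 0, 0], 0],
], grip_force=40)

```text
clock: 33.1
position: [0.5783, 0.021, 0.1594]
ee_rot: [-0.534, 0.534, 0.464, -0.464]
contact_force: [-1.4, 0.2, 1.2]
width: 0.0127
```

Run:
```python
from h import *
rel()
```

```text
t 33.1 p [578.3  21.  159.4] jaw yaw 1.4305 q [-0.08  0.34  1.64 -0.    1.16 -1.51] F [-1.37  0.25  1.22] M [0.061 0.363 0.005] w 12.66
origin rel mouth u 57.0 v 0.0 w 38.0 level tip u -93.0 Fu -1.39 dist 68.5 ang 33.7
```

>>> arm_command([
  [1, [0.79, -0.113, 0.62], 0],
  [1, [0.79, -0.113, 0.61], 0],
  [1, [0.79, -0.113, 0.61], 0],
  [1, [0.79, -0.113, 0.61], 0],
  [1, [0.79, -0.113, 0.61], 0],
  [1, [0.79, -0.113, 0.61], 0],
  [1, [0, 0, 0], 0],
])

```text
clock: 33.8
position: [0.627, 0.014, 0.1968]
ee_rot: [-0.533, 0.535, 0.465, -0.463]
contact_force: [0.1, 0.8, -0.9]
width: 0.0124
```

Run:
```python
from h import *
rel()
```

```text
t 33.8 p [627.   14.  196.8] jaw yaw 1.4303 q [-0.09  0.38  1.47  0.    1.28 -1.52] F [ 0.07  0.78 -0.86] M [-0.05  -0.045  0.025] w 12.37
origin rel mouth u 106.2 v 0.0 w 75.4 level tip u -43.8 Fu -0.05 dist 130.3 ang 35.4
```

Force-free. I'll draw it out the rest of the way and well clear.

>>> arm_command([
  [1, [0.81, -0.116, 0.59], 0],
  [1, [0.81, -0.116, 0.59], 0],
  [1, [0.81, -0.116, 0.58], 0],
  [1, [0.81, -0.116, 0.58], 0],
  [1, [0.81, -0.116, 0.58], 0],
  [1, [0.81, -0.116, 0.58], 0],
  [1, [0, 0, 1], 0],
  [1, [0, 0, 0], 0],
])

```text
clock: 34.6
position: [0.6744, 0.0073, 0.2425]
ee_rot: [-0.533, 0.534, 0.464, -0.463]
contact_force: [-0.4, -0.7, -1.5]
width: 0.0127
```

Run:
```python
from h import *
rel()
o=snap('x')
```

```text
t 34.6 p [674.4   7.3 242.5] jaw yaw 1.4305 q [-0.09  0.43  1.28  0.    1.43 -1.52] F [-0.37 -0.66 -1.54] M [-0.04  -0.058  0.017] w 12.68
origin rel mouth u 154.1 v 0.0 w 121.1 level tip u 4.1 Fu -0.27 dist 196.0 ang 38.2
```

>>> arm_command([
  [1, [-0.6, -1, 0.8], -0.08],
  [1, [-1, -1.2, 0], -0.13],
  [1, [-1.4, -1.2, 0], -0.14],
  [1, [-1.4, -1.2, 0], -0.14],
  [1, [-1.4, -1, 0], -0.14],
  [1, [-1.4, -1, 0], -0.14],
  [1, [-1.4, -0.9, 0], -0.14],
  [1, [-1.4, -0.8, 0], -0.14],
  [1, [-1.4, -0.7, 0], -0.14],
  [1, [-1.4, -0.6, 0], -0.14],
  [1, [-1.4, -0.4, 0], -0.14],
  [1, [-1.1, -0.24, -0.8], -0.102],
], grip_force=60)

```text
clock: 35.9
position: [0.5196, -0.0952, 0.2414]
ee_rot: [-0.705, 0.705, -0.051, 0.052]
contact_force: [-0.0, -0.5, -2.5]
width: 0.0126
```

>>> arm_command([
  [1, [0, 0, 0], 0],
  [1, [0, 0, 0], 0],
])

```text
clock: 36.1
position: [0.5204, -0.0948, 0.2408]
ee_rot: [0.705, -0.705, 0.049, -0.049]
contact_force: [0.6, 0.2, -0.8]
width: 0.0125
```

Run:
```python
from h import *
pf()
o=snap('y');side(o); crop(o['scene'],220,90,410,220,'y2')
```

```text
t 36.1 p [520.4 -94.8 240.8] jaw yaw -0.1396 q [-0.31  0.21  1.61  0.    1.32 -0.17] F [ 0.6   0.15 -0.79] M [-0.041 -0.029 -0.04 ] w 12.53
in plate x 65.2 y -122.9 z0 242.4
t 36.2 p [521.2 -94.9 241. ] jaw yaw -0.1399 q [-0.31  0.21  1.61  0.    1.32 -0.17] F [ 0.21  0.5  -1.15] M [0.02  0.012 0.024] w 12.41
107 tilt deg 37.06 w at 0 9.9 u range -121.7 -57.6
```

View pics/y2.png

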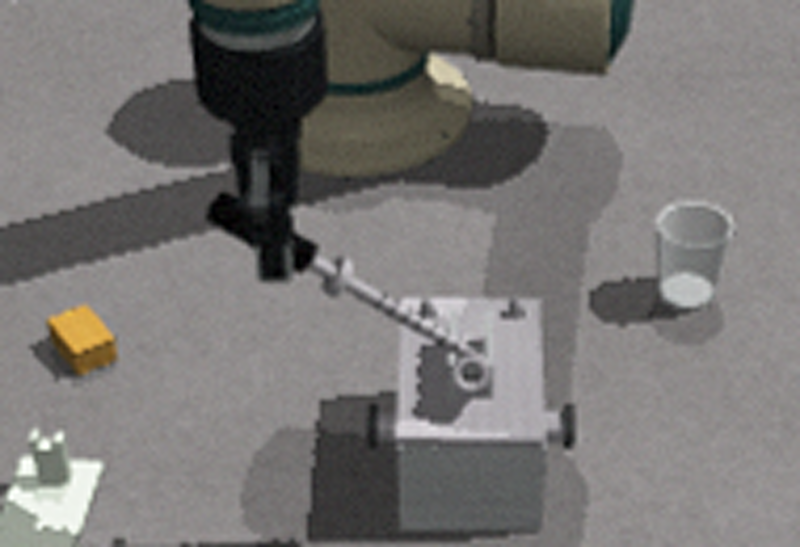

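>>> arm_command([
  [1, [0.2, 0, -2], 0],
  [1, [0, 0, -3], 0],
  [1, [0, 0, -1], 0],
  [1, [0, 0, -0.5], 0],
  [1, [0, 0, -0.5], 0],
  [1, [0, 0, -0.5], 0],
  [1, [0, 0, 0], 0],
], grip_force=20)

```text
clock: 36.9
position: [0.5258, -0.0967, 0.1689]
ee_rot: [-0.704, 0.706, -0.047, 0.053]
contact_force: [0.7, -3.0, 6.8]
width: 0.0122
```

Run:
```python
from h import *
pf()
```

```text
t 36.9 p [525.8 -96.7 168.9] jaw yaw -0.142 q [-0.31  0.27  1.72 -0.    1.14 -0.17] F [ 0.68 -2.98  6.85] M [ 0.191 -0.265 -0.059] w 12.17
in plate x 70.8 y -124.0 z0 170.5
```

>>> arm_command([
  [1, [-0.2, 0, -0.5], 0],
  [1, [0, 0, -0.7], 0],
  [1, [0, 0, -0.7], 0],
  [1, [0, 0, -0.7], 0],
  [1, [0, 0, 0], 0],
])

```text
clock: 37.4
position: [0.5248, -0.0977, 0.1433]
ee_rot: [-0.704, 0.707, -0.047, 0.054]
contact_force: [1.1, -6.0, 10.0]
width: 0.0124
```

Run:
```python
from h import *
pf()
o=snap('z');side(o); crop(o['scene'],220,90,410,220,'z2')
```

```text
t 37.4 p [524.8 -97.7 143.3] jaw yaw -0.1426 q [-0.31  0.29  1.76 -0.    1.08 -0.17] F [ 1.07 -6.03 10.04] M [ 0.198 -0.292 -0.237] w 12.36
in plate x 69.9 y -125.1 z0 144.9
t 37.5 p [524.8 -97.5 143.6] jaw yaw -0.1424 q [-0.31  0.29  1.76 -0.    1.08 -0.17] F [ 1.16 -5.46  8.77] M [ 0.098 -0.292 -0.199] w 12.34
552 tilt deg 47.19 w at 0 51.8 u range -151.1 -57.5
```

View pics/z2.png

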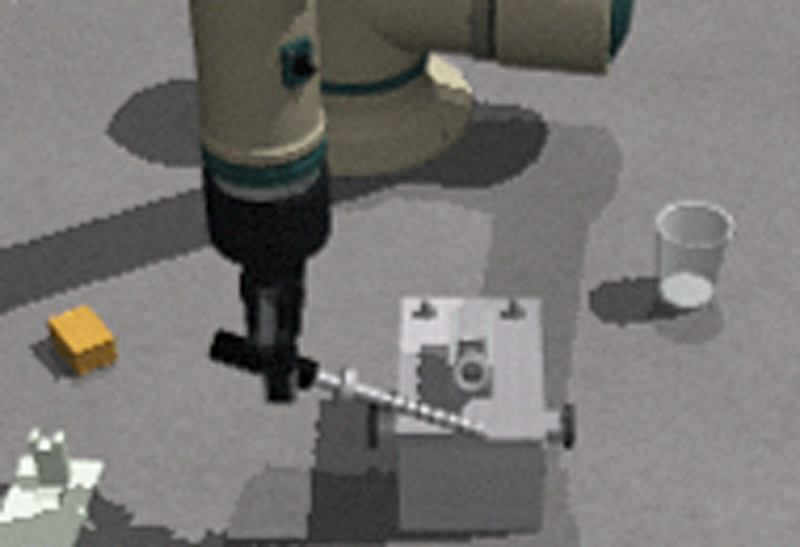

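>>> arm_command([
  [1, [-0.2, 0, -0.7], 0],
  [1, [0, 0, -0.8], 0],
  [1, [0, 0, -0.8], 0],
  [1, [0, 0, -0.8], 0],
  [1, [0, 0, -0.7], 0],
  [1, [0, 0, -0.5], 0],
  [1, [0, 0, 0], 0],
])

```text
clock: 38.2
position: [0.5219, -0.0969, 0.0992]
ee_rot: [-0.704, 0.706, -0.048, 0.053]
contact_force: [-0.1, -3.5, 7.0]
width: 0.0126
```

Run:
```python
from h import *
pf()
o=snap('z3'); crop(o['scene'],220,90,410,220,'z3')
```

```text
t 38.2 p [521.9 -96.9  99.2] jaw yaw -0.1424 q [-0.31  0.34  1.83 -0.    0.97 -0.17] F [-0.1  -3.47  6.97] M [ 0.253 -0.179 -0.021] w 12.56
in plate x 67.0 y -124.7 z0 100.8
```

View pics/z3.png

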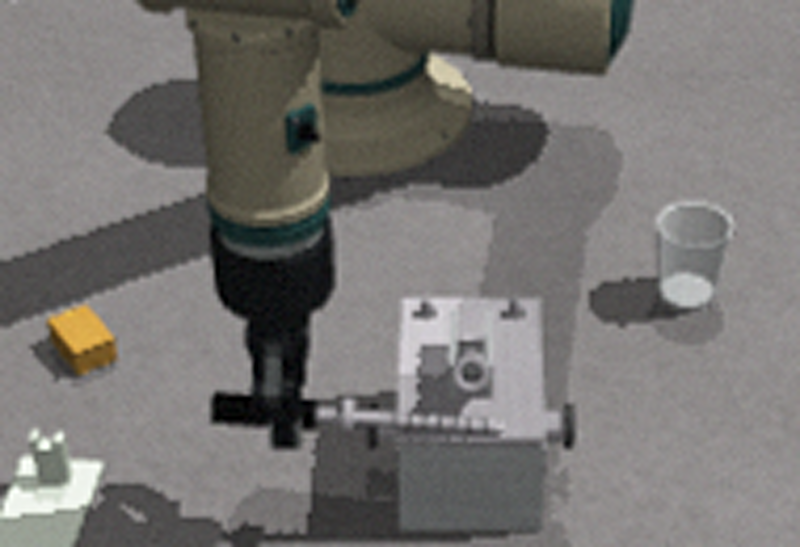

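>>> arm_command([
  [1, [0, 0, -0.5], 0],
  [1, [0, 0, -0.4], 0],
  [1, [0, 0, 0], 0],
  [1, [0, 0, 2], 0],
  [1, [0, 0, 4], 0],
  [1, [0, 0, 4], 0],
  [1, [0, 0, 1], 0],
  [1, [0, 0, 0], 0],
  [1, [0, 0, 0], 0],
], grip_force=20)

```text
clock: 39.2
position: [0.5181, -0.0948, 0.1972]
ee_rot: [0.705, -0.705, 0.05, -0.05]
contact_force: [-0.6, -0.4, -2.1]
width: 0.0125
```

Run:
```python
from h import *
pf()
o=snap('z4'); crop(o['scene'],220,70,410,200,'z4'); side(o)
P=cloud(o["scene"]); Q=P[150:200,305:360].reshape(-1,3); Q=Q[(Q[:,2]>.082)&(Q[:,2]<.094)]
A=np.c_[Q[:,:2]-Q[:,:2].mean(0),np.ones(len(Q))]; k=np.linalg.lstsq(A,Q[:,2],rcond=None)[0]; print(len(Q),np.median(Q[:,2]),k[:2].round(4),cv2.minAreaRect((Q[:,:2]*1000).astype(np.float32)))
```

```text
t 39.2 p [518.1 -94.8 197.2] jaw yaw -0.1414 q [-0.31  0.24  1.69  0.    1.21 -0.17] F [-0.58 -0.39 -2.13] M [ 0.    -0.012 -0.003] w 12.49
in plate x 62.9 y -123.1 z0 198.8
t 39.3 p [517.5 -94.6 196. ] jaw yaw -0.1414 q [-0.31  0.24  1.69  0.    1.21 -0.17] F [ 0.5  -0.09 -1.26] M [-0.     0.036  0.041] w 12.5
291 tilt deg 78.28 w at 0 482.3 u range -151.3 -57.5
961 0.08696147290488537 [-0.0042 -0.0004] ((474.492919921875, 37.541542053222656), (100.22178649902344, 157.93331909179688), 81.36526489257812)
```

View pics/z4.png

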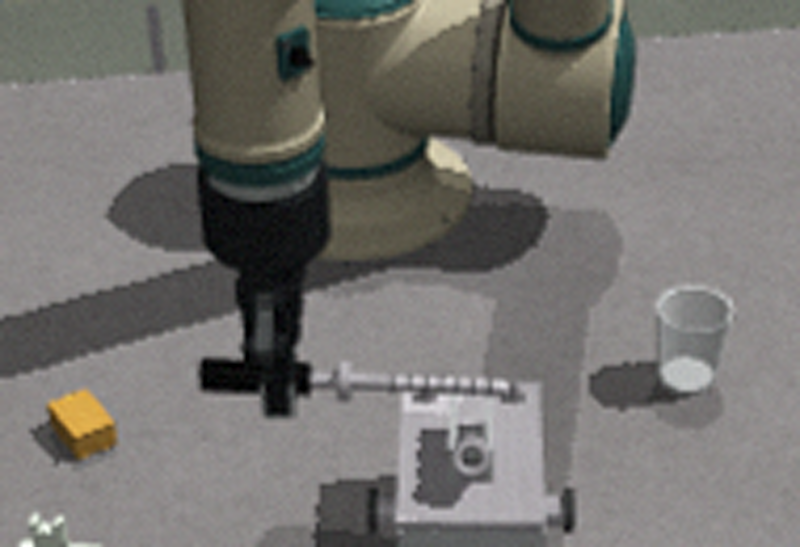

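Run:
```python
from h import *
o=load('z4'); s,R=tool(); p=s["position"]; a=-.1414-np.pi/2; d=np.array([np.cos(a),np.sin(a),0]); e=np.array([-d[1],d[0],0])
P=cloud(o["scene"]).reshape(-1,3)-p; q=np.c_[P@d,P@e,P[:,2]]*1000
for lo,hi in((-152,-56),(12,50)):
    m=(q[:,0]>lo)&(q[:,0]<hi)&(abs(q[:,1])<14)&(abs(q[:,2])<28); Q=q[m]
    l=cv2.fitLine(Q[:,[0,2]].astype(np.float32),cv2.DIST_HUBER,0,.01,.01).ravel(); print(len(Q),"tilt",np.degrees(np.arctan2(l[1],l[0])).round(2),"w0",(l[3]-l[2]*l[1]/l[0]).round(1),Q[:,0].min(),Q[:,0].max(),Q[:,1].mean())
    k=np.polyfit(Q[:,0],Q[:,1],1);print("yaw slope",k)
im=o["scene"];K,Rc,t=cam(im);C=-Rc.T@t
def pl(u,v):
    r=Rc.T@np.linalg.inv(K)@np.array([u,v,1.]); X=C+r*((p-C)@e)/(r@e)-p; return np.array([X@d,X[2]])*1000
qq=q.reshape(400,640,3); m=(qq[...,0]>-150)&(qq[...,0]<-62)&(abs(qq[...,1])<14)&(abs(qq[...,2])<20)
v,u=np.where(m); l=cv2.fitLine(np.c_[u,v].astype(np.float32),cv2.DIST_HUBER,0,.01,.01).ravel(); A,B=pl(l[2],l[3]),pl(l[2]+20*l[0],l[3]+20*l[1]); k=(B-A)[1]/(B-A)[0]; print("img fit",np.degrees(np.arctan(k)),A[1]-k*A[0])
```

```text
t 39.3 p [517.5 -94.6 196. ] jaw yaw -0.1414 q [-0.31  0.24  1.69  0.    1.21 -0.17] F [ 0.5  -0.09 -1.26] M [-0.     0.036  0.041] w 12.5
128 tilt 3.03 w0 8.5 -145.4921718994801 -57.515537178405886 4.295378818890424
yaw slope [1.21692379e-03 4.41854148e+00]
92 tilt 22.76 w0 -2.0 13.945152918309205 45.92757906770748 6.3851616238162965
yaw slope [-0.12927848 10.44101921]
img fit 2.985202109861124 4.3416959348796915
```

>>> arm_command([
  [1, [0.5, 0, -2], 0],
  [1, [0, 0, -3], 0],
  [1, [0, 0, -3], 0],
  [1, [0, 0, -1.5], 0],
  [1, [0, 0, -0.7], 0],
  [1, [0, 0, -0.7], 0],
  [1, [0, 0, -0.7], 0],
  [1, [0, 0, 0], 0],
], grip_force=20)

```text
clock: 40.1
position: [0.5229, -0.0948, 0.0823]
ee_rot: [0.706, -0.705, 0.05, -0.049]
contact_force: [-3.6, -0.6, 8.5]
width: 0.0124
```

Run:
```python
from h import *
pf()
```

```text
t 40.1 p [522.9 -94.8  82.3] jaw yaw -0.141 q [-0.31  0.36  1.84  0.    0.94 -0.17] F [-3.57 -0.65  8.48] M [0.598 0.516 0.218] w 12.43
in plate x 67.6 y -122.5 z0 83.9
```

>>> arm_command([
  [1, [0, 0, 2], 0],
  [1, [0, 0, 4], 0],
  [1, [0, 0, 4], 0],
  [1, [0, 0, 2], 0],
  [1, [0, 0, 0], 0],
  [1, [0, 0, 0], 0],
], grip_force=60)

```text
clock: 40.7
position: [0.5234, -0.0949, 0.2015]
ee_rot: [-0.705, 0.705, -0.05, 0.05]
contact_force: [0.1, -0.3, -2.3]
width: 0.0122
```

```bash
cat >> h.py <<'E'
def lev(o):
    s,R=tool(); p=s["position"]; a=np.arctan2(R[1,0],R[0,0])-np.pi/2; d=np.array([np.cos(a),np.sin(a),0]); e=np.array([-d[1],d[0],0])
    P=cloud(o["scene"]).reshape(-1,3)-p; q=np.c_[P@d,P@e,P[:,2]]*1000
    m=(q[:,0]>-152)&(q[:,0]<-56)&(abs(q[:,1])<14)&(abs(q[:,2])<28); Q=q[m]
    l=cv2.fitLine(Q[:,[0,2]].astype(np.float32),cv2.DIST_HUBER,0,.01,.01).ravel(); print(len(Q),"tilt",np.degrees(np.arctan2(l[1],l[0])).round(2),"w0",(l[3]-l[2]*l[1]/l[0]).round(1),"tip u",Q[:,0].min(),"lat",Q[:,1].mean())
E
python3 - <<'E'
from h import *
o=snap('z5');lev(o)
E
```

```text
t 40.8 p [522.5 -94.7 200.1] jaw yaw -0.1415 q [-0.31  0.24  1.67  0.    1.23 -0.17] F [-0.52  0.73 -0.84] M [ 0.005 -0.025 -0.103] w 12.34
128 tilt -2.32 w0 9.1 tip u -144.21830435224794 lat 4.412943533159904
```

>>> arm_command([
  [1, [1, -0.7, 0], 0],
  [1, [2, -1.3, 0], 0],
  [1, [2.5, -1.6, 0], 0],
  [1, [2.5, -1.6, -1], 0],
  [1, [1.8, -1.2, -2], 0],
  [1, [1, -0.7, -1.5], 0],
  [1, [0, 0, -0.7], 0],
  [1, [0, 0, 0], 0],
  [1, [0, 0, 0], 0],
  [1, [0, 0, 0], 0],
  [1, [0, 0, 0], 0],
  [1, [0, 0, 0], 0],
], grip_force=80)

```text
clock: 42.0
position: [0.6316, -0.1658, 0.1508]
ee_rot: [-0.705, 0.706, -0.049, 0.05]
contact_force: [-0.4, -0.4, -0.2]
width: 0.0122
```

Run:
```python
from h import *
o=snap('end');lev(o); crop(o['scene'],200,120,400,270,'end_s'); crop(o['top'],260,130,420,260,'end_t')
for n,roi in(("scene",(305,150,360,200)),("top",(275,192,330,258))):
    P=cloud(o[n]); x0,y0,x1,y1=roi; Q=P[y0:y1,x0:x1].reshape(-1,3); Q=Q[(Q[:,2]>.084)&(Q[:,2]<.092)]
    A=np.c_[Q[:,:2]-Q[:,:2].mean(0),np.ones(len(Q))]; k=np.linalg.lstsq(A,Q[:,2],rcond=None)[0]
    print(n,len(Q),np.median(Q[:,2]).round(4),k[:2].round(4),cv2.minAreaRect((Q[:,:2]*1000).astype(np.float32)))
```

```text
t 42.1 p [ 631.6 -165.9  150.4] jaw yaw -0.1413 q [-0.36  0.45  1.48  0.    1.21 -0.22] F [ 1.08  0.7  -1.27] M [-0.006  0.012  0.027] w 12.75
142 tilt -2.45 w0 7.7 tip u -145.57218270726085 lat 3.22245244157927
scene 963 0.0871 [0.0012 0.0012] ((473.74237060546875, 37.40178298950195), (99.81900787353516, 155.31048583984375), 81.36418914794922)
top 1296 0.088 [-0.0018 -0.0009] ((472.5954895019531, 36.58743667602539), (100.260986328125, 150.74298095703125), 81.432861328125)
```

View pics/end_s.png

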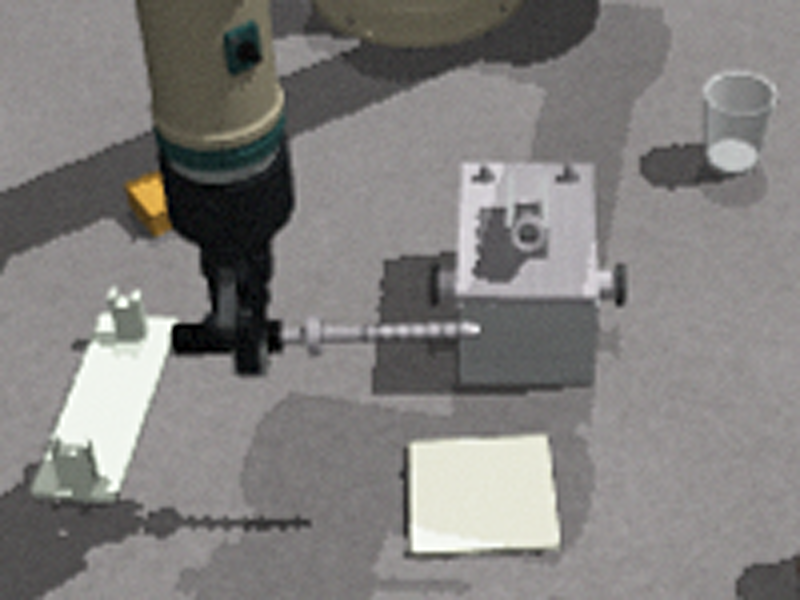

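View pics/end_t.png

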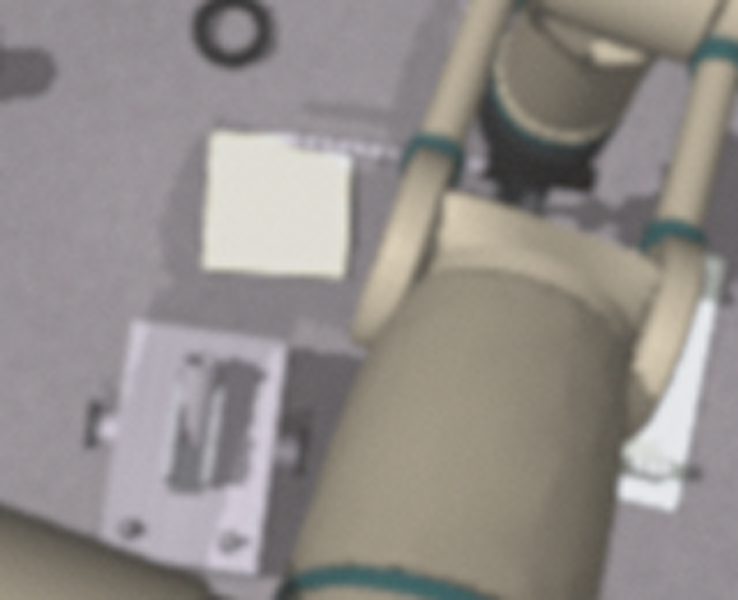

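Run:
```python
from h import *
o=load('end')
print("scene",ray(o['scene'],320,202,.160)*1000,"top",ray(o['top'],260+285/4.61,130+138/4.61,.160)*1000)
P=cloud(o['scene']).reshape(-1,3); m=(P[:,2]>.13)&(P[:,1]>-.06)&(P[:,1]<.0)&(abs(P[:,0]-.651)<.03); Q=P[m]; print(len(Q),Q[np.argsort(-Q[:,1])[:5]].round(4).tolist())
```

```text
scene [649.31883088 -18.94362728 160.        ] top [650.63496105 -25.5749643  160.        ]
62 [[0.6533, -0.022, 0.1643], [0.6547, -0.0222, 0.1621], [0.649, -0.024, 0.1638], [0.6521, -0.0244, 0.1634], [0.6551, -0.0248, 0.1593]]
```

Run:
```python
from h import *
s,_=tool(); print(abs(s["qd"]).max())
a,b=load('a')['scene'],load('end')['scene']
manip.sign_off()
```

```text
t 42.1 p [ 631.6 -165.9  150.4] jaw yaw -0.1413 q [-0.36  0.45  1.48  0.    1.21 -0.22] F [ 1.08  0.7  -1.27] M [-0.006  0.012  0.027] w 12.75
0.005464370242352558
the job is handed in; nothing more can be done
```

I finished all the steps and handed the job in at 42.1 s of the 67 s allowed. No verdict is reported back.

**What I did**
- **Plate:** I lowered it over both pins, let it go, and it sat flush.
- **First insertion try:** my first attempt put the level rod straight into the tube, and the side load it put on the plate looked close to lifting it. I backed out, and the plate measured flush afterwards.
- **Tilting the rod:** the arm cannot tilt the tool, so I turned the rod in the jaws by pressing its tail lightly on the tube's crest, at low grip. The handle slipped off once and needed repositioning.
- **Insertion:** the rod then went down the tube until it hit a hard stop at about 10 N, and I drew it fully out.
- **Levelling:** I brought the rod back to level by pressing its tip on the plate's top, next to the tube.

**Last checks**

| Check | Result |
|---|---|
| Plate top height | 87–88 mm (should be 88 mm) |
| Plate slope | under 0.003 |
| Plate position | within about 1 mm of the chamber's, both pins showing through their holes |
| Rod tilt | about 0.04 rad, tip slightly high (limit 0.1) |
| Rod tip | near (651, -21, 160) mm, within about 5 mm of the tile centre, 15 cm above the tile |
| Rod motion | still, gripped at 80 N, clear of everything |

- **Not confirmed by eye:** the gripper hid the collar meeting the mouth from both cameras. I judged that contact from the hard stop, the force, and the depth, which was about 4 mm from what I predicted.
- **Camera disagreement:** the two cameras differ by 2–7 mm on positions such as the rod tip, which is still well inside the limit.
- **Other bench items:** I did not measure them at the end. I did not intend to touch any, and those in the last pictures look unmoved.

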